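Pack the stone ball finials by sample tube, then rack the tubes

ROBOT

A 7-joint arm with a two-finger parallel gripper is mounted at the origin on the work surface. World frame = base frame: x ahead of the robot, y to its left, z up, the work surface at z = 0. Lengths are in m, angles in rad, forces in N, time in s.
With the tool pointing down it reaches from about 0.35 to 0.9 m from the base axis. Payload 19.9 kg.
Tool frame: the origin (TCP) lies midway between the tips of the shut fingers; the grasp point (between the pads) lies 19 mm behind it (manip.grip_depth is the distance from the TCP to the grasp point, in m); z points along the fingers, y is the direction in which the jaws open and shut (so a half turn about z gives the same grasp; the last joint's range is limited). The gripper opens to 85 mm and grips with 20 to 120 N. Pads are 22 mm wide; open, the fingers measure 114 mm over their backs; the gripper's body (76 mm by 85 mm) begins 54 mm behind the grasp point. The pads swing forward as they close: fully open they stand 13 mm farther back than shut.
Start: joints at [-1.345, 0.417, -0.01, 1.614, 0.005, 1.111, -0.053], TCP at [0.165, 0.603, 0.231] pointing down, gripper open.
Joint ranges: [-2.81, 2.81], [-0.39, 2.02], [-1.27, 1.25], [0.06, 2.57], [-1.19, 4.33], [0.19, 2], [-2.82, 2.82]. Speed limits (rad/s): [1.89, 1.89, 2.39, 2.39, 3.01, 3.01, 3.01].

INTERFACE

Orientations are given as a 3x3 rotation matrix whose columns are the frame's x, y, z axes.
In Python, from station import manip gives the robot as it stands.
- The arm moves only by the tool step_arm, never from a script. Its argument "rows" is a list of rows, each a list of 7 numbers: the shift along the tool's x, y, z in m, then the turn, a rotation vector about the tool's x, y, z in degrees, then the closure in counts, from 0 (fully open) to 255 (shut). In form: [[tx, ty, tz, ax, ay, az, jaw], ...]. A call has 1 to 10 rows; each row is the pose to reach, as a shift and turn from the pose measured when the call began, along the tool's axes at that moment; what a row does not reach only later rows make up. A row lasts 1/10 s, in which the tool goes at most 50 mm and 8.59 degrees, less where a joint would pass 70% of its speed; a pose out of reach is approached as far as the arm can. A call with a gripper value outside its range is refused whole. The fingers move at their own pace and stop on an object; "force" is the grip in N (left out, the last holds). Time passes only in rows, so rows that repeat a pose let the fingers close. It gives the time, the measured TCP pose, the force and the opening at its end, in the units of the state.
- manip.state(): the state, without advancing time (a new reading comes with each control period).
- manip.camera(name): name is "side" or "top"; returns a dict with "color" (420x560x3 uint8, red, green, blue), "camera_matrix" (3x3 intrinsics, pixels), "extrinsics" (4x4, takes a point from world to camera coordinates). Camera axes: x right, y up, looking along -z (the intrinsics and any distortion apply to the point x, -y, -z); pixel columns grow to the right and rows downward; lengths in m; the calibration is good to about 2 mm. A picture is of the moment at which its call begins. There is no depth.
- manip.close_job(): hands the job in, once; it reports no verdict.
The state is a dict: "t": time; "joint_pos": joint angles; "joint_vel": joint speeds; "joint_efforts": joint torques, N m; "tcp_pos": TCP position; "orientation": TCP orientation; "contact_force": force on the tool from outside, world axes, zero at the start; "torque": the same for the moment, N m; "gripper_width": finger opening in m.
Only numpy, scipy, OpenCV 4.12 (cv2) and the standard library are available. Lean on these libraries where they do the work, as an engineer would, in place of code of your own. Each camera call takes 0.05 s, during which the arm holds its last target.

TASK

Pack every stone ball finial on the bench into the deep tub whose label tube shows the same stone (the pale or dark sample tube standing in the block at the tub's near end), lowering each one gently to the bottom without dropping it in. When all of them are packed, and only then, take the two label tubes out of their blocks and stand each fully down in a free hole of the tube rack. Leave the rust-red tube, the wooden offcut and the grey sharpening stone where they are.

Things in the scene. Friction and masses are not known exactly. Their poses are not given: they have to be found in the camera images.
- tub_red: deep red plastic tub, open on top, fixed to the bench: outside 230 mm (its x) by 180 mm (its y) by 115 mm high, walls and floor 5 mm. Origin at the centre of its underside, on the bench. At its -x end (towards the robot) a 56 mm square, 50 mm high timber block with a square hole, centred 150 mm from the origin, holds a sample tube upright. Yaw varies a little.
- tub_blue: deep blue plastic tub, open on top, fixed to the bench: outside 230 mm (its x) by 180 mm (its y) by 115 mm high, walls and floor 5 mm. Origin at the centre of its underside, on the bench. At its -x end (towards the robot) a 56 mm square, 50 mm high timber block with a square hole, centred 150 mm from the origin, holds a sample tube upright. Yaw varies a little.
- tub_red_socket (a point): centre of the mouth (50 mm above the bench) of the 25 mm square hole, 40 mm deep, in the timber block at the near end of the red tub; the sample tube that stands in it at the start tells which stone goes into this tub
- tub_blue_socket (a point): centre of the mouth (50 mm above the bench) of the 25 mm square hole, 40 mm deep, in the timber block at the near end of the blue tub; the sample tube that stands in it at the start tells which stone goes into this tub
- tube_pale: closed sample tube of pale marble stone chips, coloured like the stone from foot to cap with a thin metal band: 22 mm diameter, 110 mm tall, 60 g. Origin at the centre of its foot, its z along the tube; standing in a hole its foot is 10 mm above the bench. Starts in the socket of one of the tubs.
- tube_dark: closed sample tube of dark granite stone chips, coloured like the stone from foot to cap with a thin metal band: 22 mm diameter, 110 mm tall, 60 g. Origin at the centre of its foot, its z along the tube; standing in a hole its foot is 10 mm above the bench. Starts in the socket of the other tub.
- tube_rust: closed sample tube of rust-red stone chips, coloured like the stone from foot to cap with a thin metal band: 22 mm diameter, 110 mm tall, 60 g. Origin at the centre of its foot, its z along the tube; standing in a hole its foot is 10 mm above the bench. Stands in rack hole 3 and stays there.
- rack: timber tube rack, fixed, 56 mm (its x) by 216 mm (its y) by 50 mm high, with a row of four square holes along its y, 52 mm apart, each 25 mm wide and 40 mm deep. Origin at the centre of its underside.
- rack_hole0 (a point): centre of the mouth of rack hole 0, 50 mm above the bench (empty at the start)
- rack_hole1 (a point): centre of the mouth of rack hole 1, 50 mm above the bench (empty at the start)
- rack_hole2 (a point): centre of the mouth of rack hole 2, 50 mm above the bench (empty at the start)
- rack_hole3 (a point): centre of the mouth of rack hole 3, 50 mm above the bench (taken by the rust-red tube)
- pale0: ball finial of pale (white) marble: a 50 mm ball with a flat foot (34 mm across) on which it stands, 43 mm tall, about 0.16 kg. Origin at the ball's centre, 18 mm above the bench when standing; z up, away from the foot. May be absent (None from the start).
- pale1: ball finial of pale (white) marble: a 50 mm ball with a flat foot (34 mm across) on which it stands, 43 mm tall, about 0.16 kg. Origin at the ball's centre, 18 mm above the bench when standing; z up, away from the foot. May be absent (None from the start).
- pale2: ball finial of pale (white) marble: a 50 mm ball with a flat foot (34 mm across) on which it stands, 43 mm tall, about 0.16 kg. Origin at the ball's centre, 18 mm above the bench when standing; z up, away from the foot. May be absent (None from the start).
- dark0: ball finial of dark (almost black) granite: a 50 mm ball with a flat foot (34 mm across) on which it stands, 43 mm tall, about 0.16 kg. Origin at the ball's centre, 18 mm above the bench when standing; z up, away from the foot. May be absent (None from the start).
- dark1: ball finial of dark (almost black) granite: a 50 mm ball with a flat foot (34 mm across) on which it stands, 43 mm tall, about 0.16 kg. Origin at the ball's centre, 18 mm above the bench when standing; z up, away from the foot. May be absent (None from the start).
- dark2: ball finial of dark (almost black) granite: a 50 mm ball with a flat foot (34 mm across) on which it stands, 43 mm tall, about 0.16 kg. Origin at the ball's centre, 18 mm above the bench when standing; z up, away from the foot. May be absent (None from the start).
- offcut: small stepped offcut of pale wood, 45 x 32 x 22 mm, lying among the finials, to be left alone; origin at the centre of its underside
- hone: grey sharpening stone, 50 (its x) x 25 x 18 mm, lying among the finials, to be left alone; origin at the centre of its underside
Mind the look-alikes: they are no part of the job. Leave any green or yellow look-alike of the tube_dark alone. What is shaped like the dark0 but pink is not meant.

How it is judged:
By the outcome, as a careful person would: the job done as asked, in the order asked, and still so for the second after the job is handed in, with the robot touching nothing.
Of pale0, pale1, pale2, dark0, dark1, dark2 only 4 to 6 are there at a start; the rules pass over those that are not, and their reading is None.
At some moment in a run one of pale0, pale1, pale2, dark0, dark1, dark2 may be knocked a few centimetres aside while the robot is not near it.
It also fails if it takes over 210 s, if anything falls off the work surface, if the arm or the gripper's body presses on something with over 40 N, if the wrist force passes 120 N, or if a joint passes its speed limit or range.

## Working session

There is one attempt and no reset: what is moved stays moved. The work goes in short steps, Python scripts to look and compute and a tool call to move; the robot and the scene stay as the last step left them, time stands still between calls to the robot, and variables do not carry over. Pictures are saved under pics/ and viewed, and the job is handed in when it is done.

Besides the shell and the picture viewer there is one more tool, called after "Emit:" as name(argument=value, ...), one argument or row to a line, values as JSON. step_arm: Moves the arm, as the interface text tells. Its arguments: {"type":"object","properties":{"rows":{"type":"array"},"force":{"type":"number"}},"required":["rows"]}

```bash
ls; mkdir -p pics
python3 - <<'E'
from station import manip
import cv2
for n in("top","side"):
    c=manip.camera(n); cv2.imwrite(f"pics/{n}0.png",c["color"][:,:,::-1]); print(c["camera_matrix"],c["extrinsics"].round(4), c.keys())
print(manip.state(), manip.grip_depth)
E
```

```text
pics
[[393.05512003   0.         276.89446788]
 [  0.         393.05512003 207.6153938 ]
 [  0.           0.           1.        ]] [[ 0.0259 -0.9997  0.0043 -0.0268]
 [ 0.9936  0.0262  0.1099 -0.5296]
 [-0.11    0.0015  0.9939 -0.828 ]
 [ 0.      0.      0.      1.    ]] dict_keys(['color', 'camera_matrix', 'extrinsics'])
[[392.75226921   0.         281.92881591]
 [  0.         392.75226921 209.73267909]
 [  0.           0.           1.        ]] [[-0.9251 -0.3796  0.0061  0.4545]
 [ 0.2371 -0.5649  0.7903 -0.1801]
 [-0.2966  0.7326  0.6126 -0.7494]
 [ 0.      0.      0.      1.    ]] dict_keys(['color', 'camera_matrix', 'extrinsics'])
{'t': 0.1, 'joint_pos': array([-1.34550514,  0.4178984 , -0.01032109,  1.61408233,  0.00467677,
        1.11069412, -0.05295416]), 'joint_vel': array([ 0.00266075, -0.00293478, -0.00217474, -0.00286795,  0.00078857,
        0.00067148,  0.00122275]), 'joint_efforts': array([ 1.96901099e-03, -8.65809917e+01,  6.80489112e-01, -4.35639703e+01,
        1.91851775e-02,  4.90047139e-03,  6.84904720e-06]), 'tcp_pos': array([0.16468688, 0.60260579, 0.23074595]), 'orientation': array([[-9.64637625e-01,  2.63579593e-01, -2.24907095e-04],
       [ 2.63579684e-01,  9.64637072e-01, -1.03390995e-03],
       [-5.55638413e-05, -1.05662937e-03, -9.99999440e-01]]), 'contact_force': array([ 0.12418062,  0.36306023, -0.52901085]), 'torque': array([-0.00936563,  0.04392124, -0.04868733]), 'gripper_width': 0.08552801020477588} 0.0187
```

View pics/top0.png

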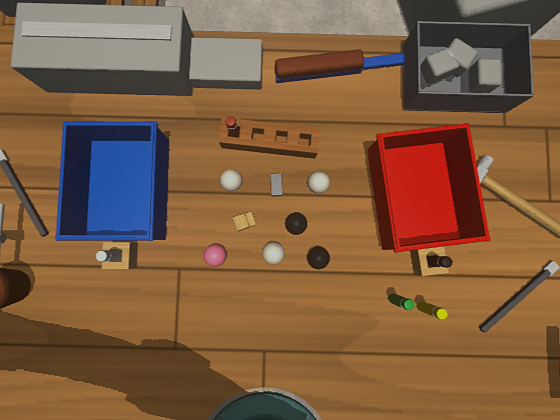

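View pics/side0.png

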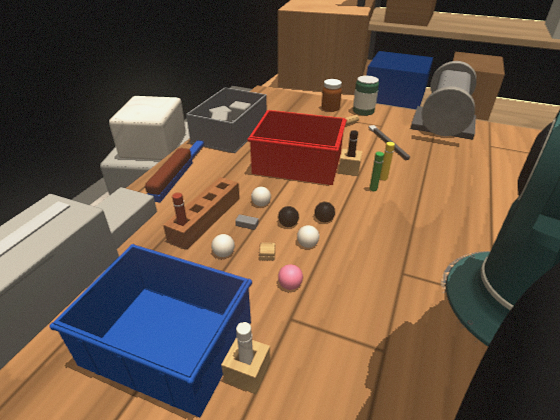

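Top view: candidates for pale finials are at (231,180), (318,182) and (273,252), and for dark ones (296,223) and (318,258). The pink look-alike at (215,255) is not meant. The pale tube (101,256) stands at the blue tub and the dark tube (445,262) at the red tub; the green and yellow tubes at (405,302) and (440,313) are look-alikes. I'll measure these and check a crop.

```bash
cat > h.py <<'E'
import numpy as np, cv2
from station import manip
def ray(c,u,v):
    K=c["camera_matrix"];E=c["extrinsics"]
    d=np.array([(u-K[0,2])/K[0,0],-(v-K[1,2])/K[1,1],-1.]); R=E[:3,:3]
    return -R.T@E[:3,3], R.T@d
def onz(c,u,v,z):
    o,d=ray(c,u,v); return o+d*(z-o[2])/d[2]
def proj(c,p):
    q=c["extrinsics"][:3,:3]@np.array(p)+c["extrinsics"][:3,3]; K=c["camera_matrix"]
    return np.array([K[0,2]+K[0,0]*q[0]/-q[2],K[1,2]+K[1,1]*q[1]/q[2]])
def tri(c1,p1,c2,p2):
    o1,d1=ray(c1,*p1);o2,d2=ray(c2,*p2)
    A=np.c_[d1,-d2]; s=np.linalg.lstsq(A,o2-o1,rcond=None)[0]
    a,b=o1+d1*s[0],o2+d2*s[1]; return (a+b)/2,np.linalg.norm(a-b)
def blobs(mask,lo=40):
    n,l,s,ce=cv2.connectedComponentsWithStats(mask.astype(np.uint8)); 
    return [(ce[i],s[i]) for i in range(1,n) if s[i,4]>=lo]
def to(p,yaw=None):
    """shift along tool axes + turn about tool z (deg) so that the tool y axis gets world yaw (mod 180)"""
    s=manip.state();R=s["orientation"];d=R.T@(np.array(p)-s["tcp_pos"])
    out=[round(x,4) for x in d]
    if yaw is not None:
        cur=np.degrees(np.arctan2(R[1,1],R[0,1])); dy=(yaw-cur+90)%180-90
        out.append(("az",round(-dy,1)))   # tool z down
    tilt=np.degrees(R.T@np.cross(R[:,2],[0,0,-1])) 
    return out,tilt.round(2)
E
python3 - <<'E'
from h import *
c=manip.camera("top");s=manip.camera("side")
hsv=cv2.cvtColor(c["color"],cv2.COLOR_RGB2HSV)
H,S,V=[hsv[...,i].astype(int) for i in range(3)]
for name,m in(("pale",(S<60)&(V>120)),("dark",(V<60)),("red",((H<5)|(H>175))&(S>190)),("blue",(H>105)&(H<125)&(S>130))):
    print(name)
    for ce,st in blobs(m):
        if 60<ce[0]<520 and ce[1]>100 and ce[1]<340 : print(ce.round(1),st, onz(c,*ce,0.018).round(4))
im=c["color"][:,:,::-1]
cv2.imwrite("pics/cropA.png",cv2.resize(im[110:330,180:340],None,fx=3.2,fy=2.7,interpolation=cv2.INTER_CUBIC)) 
a=cv2.resize(im[110:280,50:180],None,fx=3,fy=3,interpolation=cv2.INTER_CUBIC)
b=cv2.resize(im[110:280,365:495],None,fx=3,fy=3,interpolation=cv2.INTER_CUBIC)
cv2.imwrite("pics/cropB.png",np.hstack([a,b]))
E
```

```text
pale
[484.  166.9] [477 155  16  28 228] [ 0.6354 -0.4744  0.018 ]
[230.1 179.4] [220 169  21  21 341] [0.5918 0.0927 0.018 ]
[275.9 183.9] [270 173  12  22 219] [ 0.5843 -0.0095  0.018 ]
[318.6 181.5] [309 172  21  20 334] [ 0.5923 -0.1043  0.018 ]
[272.9 253.1] [263 243  21  21 352] [ 0.4313 -0.0068  0.018 ]
[100.9 255.6] [ 96 251  11  10  90] [0.4163 0.3671 0.018 ]
dark
[ 81.5 173.2] [  60  126   90  109 3224] [0.5969 0.4239 0.018 ]
[234.5 132. ] [228 127  12  10  41] [0.7004 0.0871 0.018 ]
[160.8 186.2] [ 153  128   16  112 1313] [0.5725 0.2459 0.018 ]
[257.4 150.7] [220 143  79  13  87] [0.6588 0.0342 0.018 ]
[295.7 223.1] [285 213  22  22 352] [ 0.4981 -0.0551  0.018 ]
[317.8 257.3] [307 247  22  22 369] [ 0.4248 -0.1049  0.018 ]
[438.1 261. ] [427 255  25  12 213] [ 0.4236 -0.3675  0.018 ]
[512.3 298.2] [479 261  72  71 260] [ 0.3481 -0.5265  0.018 ]
[396.5 299.5] [388 294  20  14 142] [ 0.3388 -0.276   0.018 ]
red
[429.4 186.3] [  377   123   113   129 10118] [ 0.588  -0.3512  0.018 ]
blue
[112.3 180.4] [  56  121  105  120 9696] [0.5825 0.3543 0.018 ]
```

View pics/cropA.png

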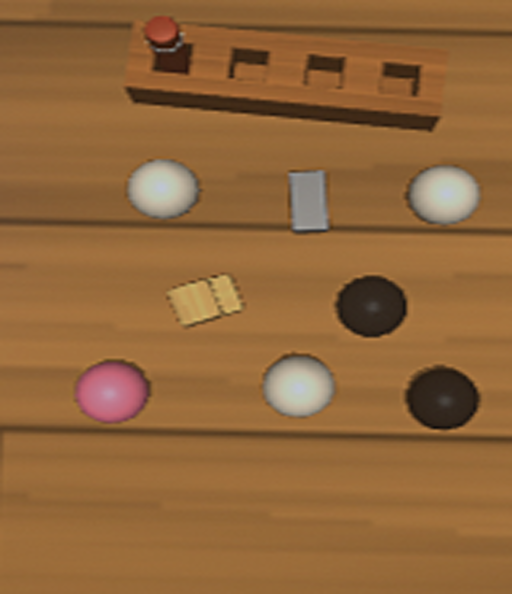

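View pics/cropB.png

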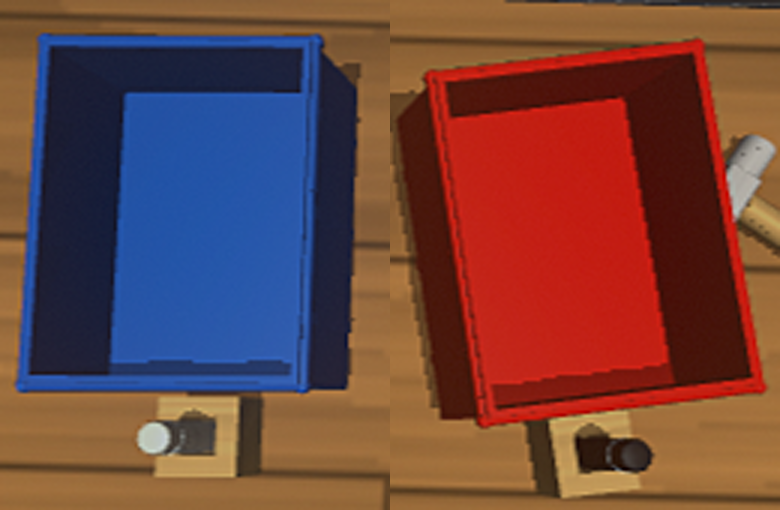

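The crop confirms it: three white balls, two black, one pink to leave. Both tubs are empty and only five finials exist. Next, the tub poses from their rim corners and the ball radius from a cross-check with the side view.

Run:
```python
from h import *
c=manip.camera("top");s=manip.camera("side")
for n,P in(("blue",[(63.3,122.3),(156.7,122.3),(152.3,239.3),(56,239.3)]),("red",[(377.7,134.7),(469.3,124),(489.3,239.3),(396.7,251.3)])):
    q=np.array([onz(c,*p,.115) for p in P]); print(n,q[:,:2].round(3).tolist(),q.mean(0).round(4))
    print([np.linalg.norm(q[i]-q[(i+1)%4]).round(3) for i in range(4)])
    d=(q[0]-q[3]+q[1]-q[2]); print("yaw",np.degrees(np.arctan2(d[1],d[0])))
for p in [(100.9,255.6),(445,262)]: print("tubetop",onz(c,*p,.12))
sh=cv2.cvtColor(s["color"],cv2.COLOR_RGB2HSV);H,S,V=[sh[...,i].astype(int) for i in range(3)]
for nm,m in(("pale",(S<70)&(V>110)),("dark",(V<45))):
  for ce,st in blobs(m,100):
    if 200<ce[0]<345 and 180<ce[1]<290: print(nm,ce.round(1),st,onz(s,*ce,.018).round(4))
im=c["color"][:,:,::-1]
cv2.imwrite("pics/cropR.png",cv2.resize(im[110:165,212:328],None,fx=6,fy=6,interpolation=cv2.INTER_CUBIC))
```

```text
blue [[0.681, 0.42], [0.686, 0.233], [0.452, 0.227], [0.448, 0.414]] [0.5669 0.3234 0.115 ]
[np.float64(0.187), np.float64(0.234), np.float64(0.187), np.float64(0.234)]
yaw 1.3787972339534897
red [[0.673, -0.211], [0.7, -0.396], [0.469, -0.428], [0.442, -0.247]] [ 0.571  -0.3206  0.115 ]
[np.float64(0.187), np.float64(0.233), np.float64(0.183), np.float64(0.234)]
yaw 8.482006602037249
tubetop [0.41855997 0.32240631 0.12      ]
tubetop [ 0.42343539 -0.33867332  0.12      ]
pale [260.5 195.5] [252 187  18  19 266] [ 0.5943 -0.1081  0.018 ]
pale [246.7 219.2] [236 215  22  10 137] [ 0.5843 -0.0093  0.018 ]
pale [307.8 235.9] [298 226  21  21 356] [ 0.433 -0.009  0.018]
pale [222.4 244.5] [212 234  22  22 376] [0.5941 0.0888 0.018 ]
```

View pics/cropR.png

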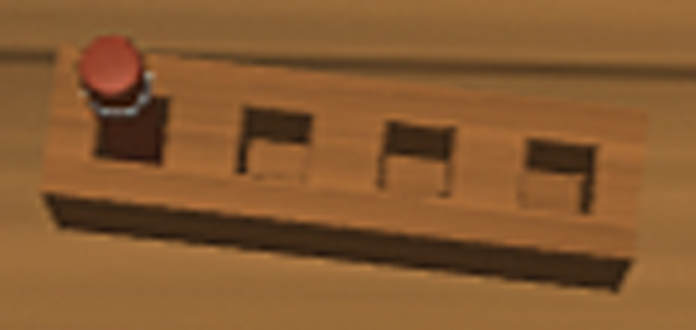

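Run:
```python
from h import *
print(to((.5925,.091,.13),90), to((.5925,.091,.004),90))
```

```text
([np.float64(-0.5476), np.float64(-0.3808), np.float64(0.1012), ('az', np.float64(-15.3))], array([-0.03,  0.  ,  0.  ])) ([np.float64(-0.5476), np.float64(-0.3807), np.float64(0.2272), ('az', np.float64(-15.3))], array([-0.03,  0.  ,  0.  ]))
```

Emit:
step_arm(
  rows=[
    [-0.5476,-0.3808,0.03,0,0,-15.3,0],
    [-0.5476,-0.3808,0.03,0,0,-15.3,0],
    [-0.5476,-0.3808,0.03,0,0,-15.3,0],
    [-0.5476,-0.3808,0.03,0,0,-15.3,0],
    [-0.5476,-0.3808,0.03,0,0,-15.3,0],
    [-0.5476,-0.3808,0.03,0,0,-15.3,0],
    [-0.5476,-0.3808,0.03,0,0,-15.3,0],
    [-0.5476,-0.3808,0.03,0,0,-15.3,0],
    [-0.5476,-0.3808,0.03,0,0,-15.3,0],
    [-0.5476,-0.3808,0.03,0,0,-15.3,0],
  ],
  force=40,
)

```text
t: 1.3
tcp_pos: [0.4861, 0.2179, 0.209]
orientation: [[-1.0, -0.0, 0.0], [-0.0, 1.0, -0.0], [-0.0, -0.0, -1.0]]
contact_force: [1.1, 1.2, 0.1]
gripper_width: 0.0855
```

Run:
```python
from h import *
print(manip.state()["tcp_pos"],to((.5925,.091,.13),90), to((.5925,.091,.003),90))
```

```text
[0.48611079 0.21794094 0.20896998] ([np.float64(-0.1063), np.float64(-0.127), np.float64(0.079), ('az', np.float64(0.0))], array([-0.01,  0.02, -0.  ])) ([np.float64(-0.1063), np.float64(-0.127), np.float64(0.206), ('az', np.float64(0.0))], array([-0.01,  0.02, -0.  ]))
```

Emit:
step_arm(
  rows=[
    [-0.1063,-0.127,0.079,0,0,0,20],
    [-0.1063,-0.127,0.079,0,0,0,20],
    [-0.1063,-0.127,0.079,0,0,0,20],
    [-0.1063,-0.127,0.079,0,0,0,20],
    [-0.1063,-0.127,0.079,0,0,0,20],
    [-0.1063,-0.127,0.079,0,0,0,20],
  ],
)

```text
t: 1.9
tcp_pos: [0.5924, 0.0905, 0.1295]
orientation: [[-1.0, 0.001, -0.001], [0.001, 1.0, -0.0], [0.001, -0.0, -1.0]]
contact_force: [0.1, -0.2, 0.7]
gripper_width: 0.0789
```

Run:
```python
from h import *
print(to((.5925,.091,.003),90))
c=manip.camera("side"); cv2.imwrite("pics/s1.png",c["color"][:,:,::-1])
c=manip.camera("top"); cv2.imwrite("pics/t1.png",c["color"][:,:,::-1])
```

```text
([np.float64(-0.0002), np.float64(0.0005), np.float64(0.1265), ('az', np.float64(-0.0))], array([-0.02, -0.03, -0.  ]))
```

View pics/s1.png

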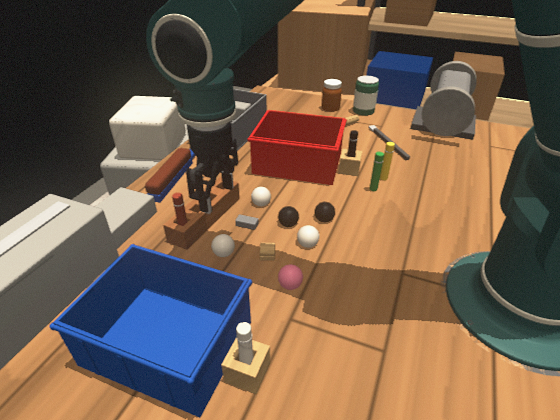

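View pics/t1.png

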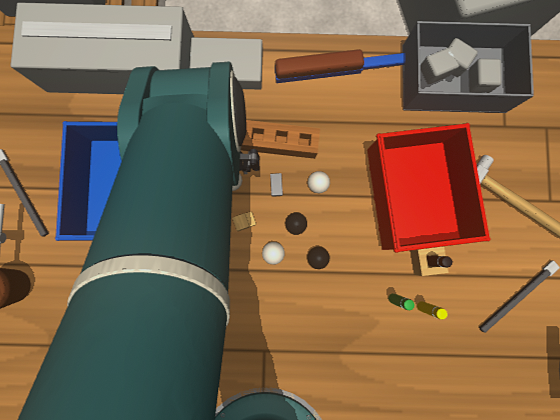

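The side view shows the gripper above the pale ball at (223,245); the other balls are unmoved. I'll descend and close.

Emit:
step_arm(
  rows=[
    [0,0,0.045,0,0,0,20],
    [0,0,0.08,0,0,0,20],
    [0,0,0.105,0,0,0,20],
    [0,0.0005,0.12,0,0,0,20],
    [0,0.0005,0.1265,0,0,0,20],
    [0,0.0005,0.1265,0,0,0,20],
    [0,0.0005,0.1265,0,0,0,120],
    [0,0.0005,0.1265,0,0,0,160],
    [0,0.0005,0.1265,0,0,0,200],
    [0,0.0005,0.1265,0,0,0,200],
  ],
  force=40,
)

```text
t: 3.0
tcp_pos: [0.593, 0.0929, 0.0054]
orientation: [[-1.0, -0.002, 0.002], [-0.002, 1.0, 0.001], [-0.002, 0.001, -1.0]]
contact_force: [-3.3, -0.2, 11.4]
gripper_width: 0.0478
```

Emit:
step_arm(
  rows=[
    [0,0,-0.005,0,0,0,200],
    [0,0,-0.015,0,0,0,200],
    [0,0,-0.03,0,0,0,200],
    [0,0,-0.05,0,0,0,200],
    [0,0,-0.05,0,0,0,200],
  ],
)

```text
t: 3.5
tcp_pos: [0.5945, 0.0931, 0.0588]
orientation: [[-1.0, -0.002, 0.007], [-0.002, 1.0, 0.002], [-0.007, 0.002, -1.0]]
contact_force: [0.5, 0.4, -1.1]
gripper_width: 0.0477
```

Run:
```python
from h import *
c=manip.camera("side"); cv2.imwrite("pics/s2.png",cv2.resize(c["color"][120:300,150:330,::-1],None,fx=3,fy=3))
print(manip.state()["contact_force"])
```

```text
[-0.41661062 -0.46788915 -2.28737018]
```

View pics/s2.png

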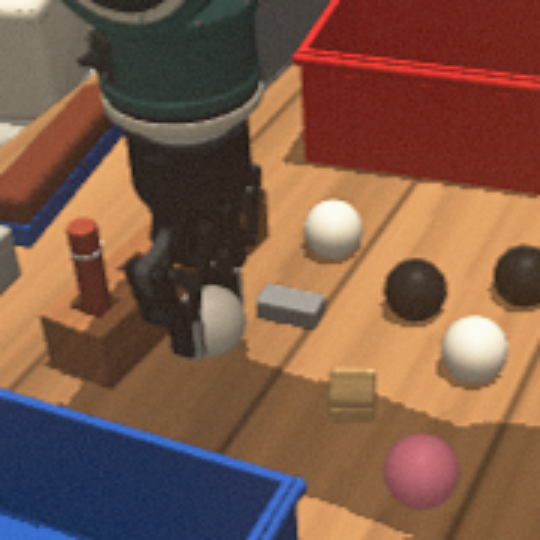

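Emit:
step_arm(
  rows=[
    [0,0,-0.05,0,0,0,200],
    [0,0,-0.1,0,0,0,200],
    [-0.01,0.03,-0.13,0,0,0,200],
    [-0.02,0.075,-0.135,0,0,0,200],
    [-0.0275,0.12,-0.135,0,0,0,200],
    [-0.0275,0.165,-0.135,0,0,0,200],
    [-0.0275,0.205,-0.135,0,0,0,200],
    [-0.0275,0.232,-0.135,0,0,0,200],
    [-0.0275,0.232,-0.135,0,0,0,200],
    [-0.0275,0.232,-0.135,0,0,0,200],
  ],
)

```text
t: 4.55
tcp_pos: [0.6198, 0.3249, 0.1921]
orientation: [[-1.0, -0.002, 0.004], [-0.002, 1.0, 0.001], [-0.004, 0.001, -1.0]]
contact_force: [0.3, -1.6, -2.2]
gripper_width: 0.0476
```

Run:
```python
from h import *
print(to((.622,.3245,.0125),91.4))
c=manip.camera("side"); cv2.imwrite("pics/s3.png",c["color"][:,:,::-1])
```

```text
([np.float64(-0.0014), np.float64(-0.0006), np.float64(0.1797), ('az', np.float64(-1.3))], array([0.06, 0.24, 0.  ]))
```

View pics/s3.png

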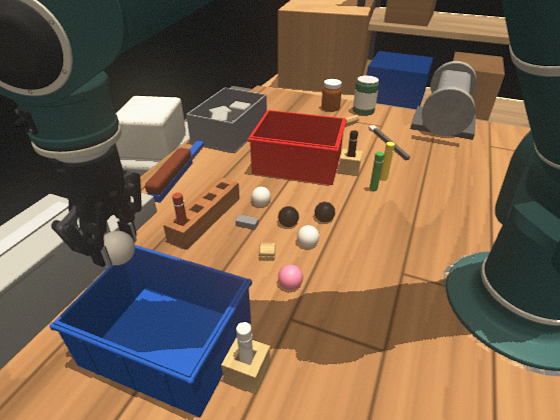

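The ball is held above the blue tub, at (119,248) in the side view. Lowering it.

Emit:
step_arm(
  rows=[
    [0,0,0.04,0,0,-1.3,200],
    [0,0,0.08,0,0,-1.3,200],
    [0,0,0.12,0,0,-1.3,200],
    [0,0,0.15,0,0,-1.3,200],
    [0,0,0.165,0,0,-1.3,200],
    [0,0,0.171,0,0,-1.3,200],
    [0,0,0.175,0,0,-1.3,200],
    [0,0,0.178,0,0,-1.3,200],
    [0,0,0.1795,0,0,-1.3,200],
    [0,0,0.1795,0,0,-1.3,200],
  ],
)

```text
t: 5.6
tcp_pos: [0.6213, 0.3242, 0.0136]
orientation: [[-1.0, -0.024, 0.005], [-0.024, 1.0, 0.001], [-0.005, 0.001, -1.0]]
contact_force: [0.1, 1.3, -0.8]
gripper_width: 0.0475
```

Emit:
step_arm(
  rows=[
    [0,0,0.001,0,0,0,200],
    [0,0,0.002,0,0,0,200],
    [0,0,0.003,0,0,0,200],
    [0,0,0.0035,0,0,0,200],
    [0,0,0.0035,0,0,0,200],
  ],
)

```text
t: 6.1
tcp_pos: [0.6215, 0.3243, 0.0105]
orientation: [[-1.0, -0.024, 0.006], [-0.024, 1.0, 0.002], [-0.006, 0.001, -1.0]]
contact_force: [-1.7, -1.8, 4.6]
gripper_width: 0.0478
```

Emit:
step_arm(
  rows=[
    [0,0,0,0,0,0,105],
    [0,0,0,0,0,0,95],
    [0,0,0,0,0,0,80],
    [0,0,0,0,0,0,50],
    [0,0,-0.005,0,0,0,40],
    [0,0,-0.02,0,0,0,40],
    [0,0,-0.06,0,0,0,40],
    [0,0,-0.11,0,0,0,40],
    [0,0,-0.16,0,0,0,40],
    [0,0,-0.18,0,0,0,40],
  ],
)

```text
t: 7.1
tcp_pos: [0.6221, 0.3246, 0.1976]
orientation: [[-1.0, -0.024, 0.012], [-0.024, 1.0, 0.005], [-0.012, 0.005, -1.0]]
contact_force: [0.5, 0.6, -0.8]
gripper_width: 0.0718
```

```bash
cat >> h.py <<'E'
def look(tag):
    for n in("top","side"):
        c=manip.camera(n); cv2.imwrite(f"pics/{tag}_{n}.png",c["color"][:,:,::-1])
        hsv=cv2.cvtColor(c["color"],cv2.COLOR_RGB2HSV); H,S,V=[hsv[...,i].astype(int) for i in range(3)]
        for nm,m in(("pale",(S<75)&(V>95)),("dark",(V<50))):
            for ce,st in blobs(m,60):
                p=onz(c,*ce,.018)
                if .38<p[0]<.65 and abs(p[1])<.2 and st[4]<600: print(n,nm,ce.round(1),st[2:],p[:2].round(4))
    s=manip.state(); print("tcp",s["tcp_pos"].round(4),s["t"])
E
python3 - <<'E'
from h import *
look("b1"); print(to((.432,-.008,.13),90))
E
```

```text
top pale [276.  183.8] [ 13  22 244] [ 0.5847 -0.0097]
top pale [318.4 181.7] [ 22  21 373] [ 0.5919 -0.104 ]
top pale [272.8 252.8] [ 22  22 382] [ 0.432  -0.0066]
top dark [296.1 223.3] [21 22 93] [ 0.4977 -0.056 ]
top dark [317.6 257.5] [ 21  22 121] [ 0.4244 -0.1046]
side pale [260.6 195.8] [ 19  19 286] [ 0.5935 -0.1069]
side pale [246.6 219.4] [ 22  10 157] [ 0.5842 -0.0084]
side pale [307.9 235.8] [ 21  22 371] [ 0.4329 -0.0095]
tcp [0.622  0.3247 0.1961] 7.2
([np.float64(0.1986), np.float64(-0.3284), np.float64(0.0622), ('az', np.float64(1.4))], array([ 0.28,  0.67, -0.  ]))
```

View pics/b1_side.png

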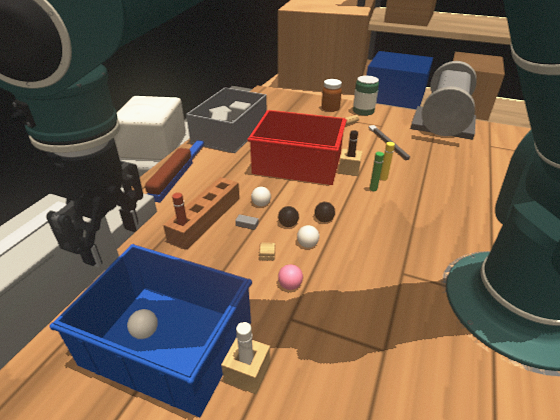

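The first ball rests in the blue tub at side (143,324), and the others are unmoved. Next is pale C.

Emit:
step_arm(
  rows=[
    [0.1986,-0.3284,0.0322,0,0.7,1.4,20],
    [0.1986,-0.3284,0.0322,0,0.7,1.4,20],
    [0.1986,-0.3284,0.0322,0,0.7,1.4,20],
    [0.1986,-0.3284,0.0322,0,0.7,1.4,20],
    [0.1986,-0.3284,0.0322,0,0.7,1.4,20],
    [0.1986,-0.3284,0.0322,0,0.7,1.4,20],
    [0.1986,-0.3284,0.0322,0,0.7,1.4,20],
    [0.1986,-0.3284,0.0622,0,0.7,1.4,20],
    [0.1986,-0.3284,0.0622,0,0.7,1.4,20],
    [0.1986,-0.3284,0.0622,0,0.7,1.4,20],
  ],
)

```text
t: 8.2
tcp_pos: [0.4315, -0.0084, 0.13]
orientation: [[-1.0, 0.002, -0.001], [0.002, 1.0, 0.005], [0.001, 0.005, -1.0]]
contact_force: [0.7, 0.1, 0.4]
gripper_width: 0.0787
```

Run:
```python
from h import *
look("b2"); print(to((.4325,-.008,.006),90))
```

```text
top pale [276.  183.8] [ 13  22 244] [ 0.5847 -0.0097]
top pale [318.4 181.7] [ 22  21 375] [ 0.5918 -0.1039]
top dark [243.8 224.7] [10 45 88] [0.4916 0.0588]
top dark [306.2 232.7] [ 8 46 83] [ 0.4777 -0.0787]
top dark [216.7 243.5] [10 44 84] [0.4491 0.1166]
top dark [330.4 252.7] [ 5 46 99] [ 0.4355 -0.1324]
side pale [260.7 195.9] [ 20  19 291] [ 0.5932 -0.1066]
side pale [246.5 219.4] [ 22  10 152] [ 0.5844 -0.0086]
side pale [307.7 236.1] [ 22  21 362] [ 0.4329 -0.0085]
tcp [ 0.4326 -0.0073  0.1305] 8.3
([np.float64(0.0001), np.float64(-0.0013), np.float64(0.1245), ('az', np.float64(0.0))], array([0.3 , 0.01, 0.  ]))
```

Emit:
step_arm(
  rows=[
    [0,-0.001,0.045,0,0,0,20],
    [0,-0.001,0.08,0,0,0,20],
    [0,-0.001,0.105,0,0,0,20],
    [0,-0.001,0.12,0,0,0,20],
    [0,-0.001,0.1245,0,0,0,20],
    [0,-0.001,0.1245,0,0,0,20],
    [0,-0.001,0.1245,0,0,0,100],
    [0,-0.001,0.1245,0,0,0,140],
    [0,-0.001,0.1245,0,0,0,200],
    [0,-0.001,0.1245,0,0,0,200],
  ],
  force=40,
)

```text
t: 9.3
tcp_pos: [0.4333, -0.0074, 0.0072]
orientation: [[-1.0, -0.0, 0.002], [-0.0, 1.0, 0.006], [-0.002, 0.006, -1.0]]
contact_force: [-3.2, 0.2, 17.9]
gripper_width: 0.0478
```

Run:
```python
from h import *
print(manip.state()["tcp_pos"],to((.4325,-.008,.2),91.4),to((.567,.3235,.2),91.4),to((.567,.3235,.014),91.4))
```

```text
[ 0.43334615 -0.0074212   0.0071554 ] ([np.float64(0.0005), np.float64(0.0005), np.float64(-0.1928), ('az', np.float64(-1.4))], array([ 0.33,  0.11, -0.  ])) ([np.float64(-0.1341), np.float64(0.332), np.float64(-0.1907), ('az', np.float64(-1.4))], array([ 0.33,  0.11, -0.  ])) ([np.float64(-0.1338), np.float64(0.3309), np.float64(-0.0047), ('az', np.float64(-1.4))], array([ 0.33,  0.11, -0.  ]))
```

Emit:
step_arm(
  rows=[
    [0,0,-0.01,0,0,0,200],
    [0,0,-0.04,0,0,0,200],
    [0,0,-0.085,0,0,-1.4,200],
    [-0.005,0.01,-0.135,0,0,-1.4,200],
    [-0.02,0.05,-0.17,0,0,-1.4,200],
    [-0.04,0.09,-0.19,0,0,-1.4,200],
    [-0.06,0.135,-0.19,0,0,-1.4,200],
    [-0.08,0.18,-0.19,0,0,-1.4,200],
    [-0.1,0.225,-0.19,0,0,-1.4,200],
    [-0.12,0.27,-0.19,0,0,-1.4,200],
  ],
)

```text
t: 10.3
tcp_pos: [0.5527, 0.262, 0.2001]
orientation: [[-1.0, -0.025, 0.003], [-0.025, 1.0, 0.006], [-0.003, 0.006, -1.0]]
contact_force: [-0.2, 0.2, -1.4]
gripper_width: 0.0473
```

Run:
```python
from h import *
look("b3");print(to((.567,.3235,.2),91.4),to((.567,.3235,.014),91.4))
```

```text
top pale [276.  183.8] [ 13  22 244] [ 0.5847 -0.0097]
top pale [318.4 181.7] [ 22  21 373] [ 0.5919 -0.104 ]
top dark [296.1 223.3] [21 22 91] [ 0.4977 -0.0562]
top dark [317.8 257.3] [ 21  22 111] [ 0.4248 -0.1049]
side pale [260.5 195.9] [ 19  19 288] [ 0.5936 -0.1067]
side pale [246.6 219.5] [ 22  11 159] [ 0.584  -0.0081]
side pale [291.  270.8] [11 11 76] [0.4292 0.1038]
tcp [0.5524 0.2666 0.1992] 10.4
([np.float64(-0.0163), np.float64(0.0564), np.float64(-0.0004), ('az', np.float64(0.4))], array([0.43, 0.15, 0.  ])) ([np.float64(-0.0159), np.float64(0.055), np.float64(0.1856), ('az', np.float64(0.4))], array([0.43, 0.15, 0.  ]))
```

View pics/b3_side.png

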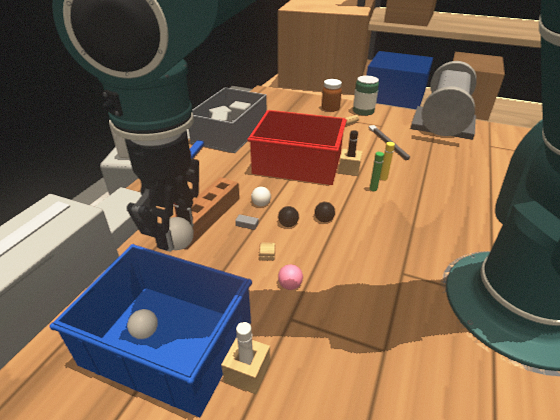

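Second ball held at (176,232). Moving over the tub and lowering it.

Emit:
step_arm(
  rows=[
    [-0.008,0.03,0,0,0,0,200],
    [-0.016,0.055,0,0.4,0,0,200],
    [-0.016,0.055,0,0.4,0,0,200],
    [-0.016,0.055,0.04,0.4,0,0,200],
    [-0.016,0.055,0.08,0.4,0,0,200],
    [-0.016,0.055,0.12,0.4,0,0,200],
    [-0.016,0.055,0.15,0.4,0,0,200],
    [-0.016,0.055,0.17,0.4,0,0,200],
    [-0.016,0.055,0.178,0.4,0,0,200],
    [-0.016,0.055,0.182,0.4,0,0,200],
  ],
)

```text
t: 11.4
tcp_pos: [0.5672, 0.3232, 0.0179]
orientation: [[-1.0, -0.031, 0.003], [-0.031, 1.0, 0.0], [-0.003, 0.0, -1.0]]
contact_force: [1.2, -0.5, -0.4]
gripper_width: 0.0472
```

Emit:
step_arm(
  rows=[
    [0,0,0.001,0,0,0,200],
    [0,0,0.002,0,0,0,200],
    [0,0,0.003,0,0,0,200],
    [0,0,0.003,0,0,0,200],
  ],
)

```text
t: 11.8
tcp_pos: [0.5674, 0.3234, 0.0154]
orientation: [[-1.0, -0.031, 0.003], [-0.031, 1.0, 0.001], [-0.003, 0.001, -1.0]]
contact_force: [0.4, 0.5, -1.4]
gripper_width: 0.0472
```

Emit:
step_arm(
  rows=[
    [0,0,0.001,0,0,0,200],
    [0,0,0.002,0,0,0,200],
    [0,0,0.003,0,0,0,200],
    [0,0,0.0035,0,0,0,200],
    [0,0,0.0035,0,0,0,200],
  ],
)

```text
t: 12.3
tcp_pos: [0.5675, 0.3234, 0.0124]
orientation: [[-1.0, -0.031, 0.003], [-0.031, 1.0, 0.001], [-0.003, 0.001, -1.0]]
contact_force: [-3.4, -0.9, 7.4]
gripper_width: 0.0474
```

Contact at the expected height. Releasing.

Emit:
step_arm(
  rows=[
    [0,0,0,0,0,0,105],
    [0,0,0,0,0,0,95],
    [0,0,0,0,0,0,80],
    [0,0,0,0,0,0,50],
    [0,0,-0.005,0,0,0,40],
    [0,0,-0.02,0,0,0,40],
    [0,0,-0.06,0,0,0,40],
    [0,0,-0.11,0,0,0,40],
    [0,0,-0.15,0,0,0,40],
    [0,0,-0.17,0,0,0,40],
  ],
)

```text
t: 13.3
tcp_pos: [0.5681, 0.3237, 0.188]
orientation: [[-0.999, -0.031, 0.008], [-0.031, 1.0, 0.004], [-0.008, 0.004, -1.0]]
contact_force: [0.2, 0.2, -0.3]
gripper_width: 0.072
```

Run:
```python
from h import *
look("b4"); print(to((.593,-.1055,.15),90))
```

```text
top pale [276.  183.8] [ 13  22 244] [ 0.5847 -0.0097]
top pale [318.4 181.7] [ 22  21 373] [ 0.5919 -0.104 ]
top dark [296.  223.2] [21 22 98] [ 0.4981 -0.0559]
top dark [317.5 257.4] [ 21  22 120] [ 0.4245 -0.1043]
side pale [260.5 195.8] [ 20  19 288] [ 0.5937 -0.1068]
side pale [246.5 219.5] [ 22  11 159] [ 0.5841 -0.0082]
side pale [291.  270.6] [11 11 79] [0.4293 0.1032]
tcp [0.5683 0.324  0.1874] 13.4
([np.float64(-0.0111), np.float64(-0.4302), np.float64(0.0357), ('az', np.float64(1.8))], array([ 0.23,  0.49, -0.  ]))
```

View pics/b4_side.png

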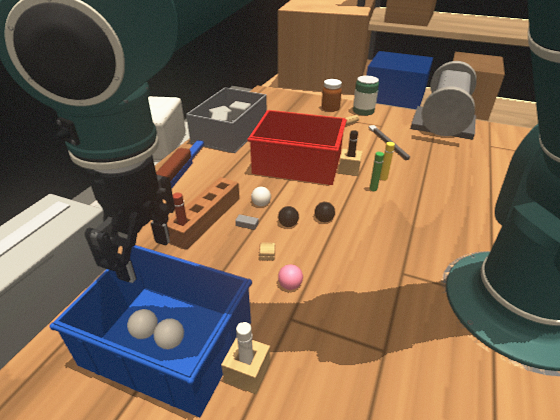

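Two balls are in the blue tub, at (143,324) and (168,333). Next is pale B at (0.593,-0.106).

Emit:
step_arm(
  rows=[
    [-0.011,-0.43,0,0,0.5,1.8,20],
    [-0.011,-0.43,0,0,0.5,1.8,20],
    [-0.011,-0.43,0,0,0.5,1.8,20],
    [-0.011,-0.43,0,0,0.5,1.8,20],
    [-0.011,-0.43,0,0,0.5,1.8,20],
    [-0.011,-0.43,0,0,0.5,1.8,20],
    [-0.011,-0.43,0,0,0.5,1.8,20],
    [-0.011,-0.43,0.03,0,0.5,1.8,20],
    [-0.011,-0.43,0.05,0,0.5,1.8,20],
    [-0.011,-0.43,0.06,0,0.5,1.8,20],
  ],
)

```text
t: 14.4
tcp_pos: [0.5912, -0.1107, 0.1235]
orientation: [[-1.0, 0.007, -0.003], [0.007, 1.0, 0.002], [0.003, 0.002, -1.0]]
contact_force: [-0.4, -0.6, 0.7]
gripper_width: 0.0786
```

Run:
```python
from h import *
look("b5"); print(to((.593,-.1055,.003),90))
```

```text
top pale [275.8 183.6] [ 12  22 231] [ 0.5851 -0.009 ]
top dark [293.1 188.7] [ 39 110 358] [ 0.5746 -0.048 ]
side pale [260.4 196. ] [ 19  19 287] [ 0.5936 -0.1061]
side pale [246.1 219.3] [ 22  11 144] [ 0.5855 -0.0086]
tcp [ 0.592  -0.1056  0.1243] 14.5
([np.float64(-0.0014), np.float64(-0.0004), np.float64(0.1213), ('az', np.float64(-0.1))], array([ 0.26, -0.18, -0.  ]))
```

Emit:
step_arm(
  rows=[
    [-0.001,-0.0005,0.045,0,0,0,20],
    [-0.001,-0.0005,0.08,0.2,0,0,20],
    [-0.001,-0.0005,0.105,0.2,0,0,20],
    [-0.001,-0.0005,0.117,0.2,0,0,20],
    [-0.001,-0.0005,0.122,0.2,0,0,20],
    [-0.001,-0.0005,0.122,0.2,0,0,20],
    [-0.001,-0.0005,0.122,0.2,0,0,100],
    [-0.001,-0.0005,0.122,0.2,0,0,140],
    [-0.001,-0.0005,0.122,0.2,0,0,200],
    [-0.001,-0.0005,0.122,0.2,0,0,200],
  ],
  force=40,
)

```text
t: 15.5
tcp_pos: [0.5934, -0.1056, 0.0038]
orientation: [[-1.0, 0.002, -0.001], [0.002, 1.0, 0.001], [0.001, 0.001, -1.0]]
contact_force: [-4.0, 1.2, 12.8]
gripper_width: 0.0476
```

Run:
```python
from h import *
print(to((.512,.322,.2),91.4),to((.512,.322,.011),91.4))
```

```text
([np.float64(0.0824), np.float64(0.4277), np.float64(-0.1956), ('az', np.float64(-1.5))], array([ 0.06, -0.07,  0.  ])) ([np.float64(0.0822), np.float64(0.4274), np.float64(-0.0066), ('az', np.float64(-1.5))], array([ 0.06, -0.07,  0.  ]))
```

Emit:
step_arm(
  rows=[
    [0,0,-0.01,0,0,0,200],
    [0,0,-0.04,0,0,0,200],
    [0,0,-0.085,0,0,0,200],
    [0.01,0.01,-0.13,0,0,-1.5,200],
    [0.02,0.045,-0.17,0,0,-1.5,200],
    [0.03,0.09,-0.195,0,0,-1.5,200],
    [0.04,0.135,-0.195,0,0,-1.5,200],
    [0.05,0.18,-0.195,0,0,-1.5,200],
    [0.06,0.225,-0.195,0,0,-1.5,200],
    [0.07,0.27,-0.195,0,0,-1.5,200],
  ],
)

```text
t: 16.5
tcp_pos: [0.5234, 0.166, 0.2004]
orientation: [[-1.0, -0.024, -0.0], [-0.024, 1.0, 0.002], [0.0, 0.002, -1.0]]
contact_force: [0.0, 1.2, -1.5]
gripper_width: 0.0477
```

Emit:
step_arm(
  rows=[
    [0.002,0.04,0,0,0,0,200],
    [0.005,0.08,0,0,0,0,200],
    [0.008,0.12,0,0,0,0,200],
    [0.01,0.15,0,0,0,0,200],
    [0.01,0.155,0,0,0,0,200],
    [0.01,0.155,0,0,0,0,200],
  ],
)

```text
t: 17.1
tcp_pos: [0.5094, 0.3213, 0.2012]
orientation: [[-1.0, -0.025, 0.0], [-0.025, 1.0, 0.002], [-0.0, 0.002, -1.0]]
contact_force: [-0.3, -1.4, -2.4]
gripper_width: 0.048
```

Run:
```python
from h import *
look("b6");print(to((.512,.322,.011),91.4))
```

```text
top pale [276.  183.8] [ 13  22 244] [ 0.5847 -0.0097]
top dark [296.  223.3] [ 21  22 106] [ 0.4979 -0.0558]
top dark [317.3 257.1] [ 21  22 133] [ 0.4251 -0.1038]
side pale [246.4 219.5] [ 22  10 158] [ 0.5844 -0.0081]
side pale [291.  270.6] [11 11 80] [0.4293 0.103 ]
tcp [0.51   0.3194 0.2011] 17.2
([np.float64(-0.002), np.float64(0.0023), np.float64(0.1901), ('az', np.float64(-0.1))], array([ 0.07,  0.02, -0.  ]))
```

View pics/b6_side.png

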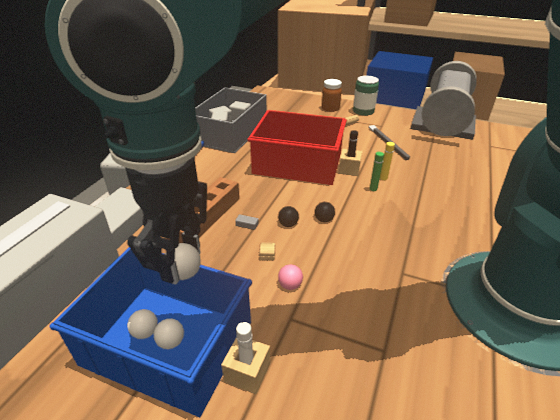

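Emit:
step_arm(
  rows=[
    [-0.002,0.001,0.04,0,0,0,200],
    [-0.002,0.001,0.08,0,0,0,200],
    [-0.002,0.001,0.12,0,0,0,200],
    [-0.002,0.001,0.15,0,0,0,200],
    [-0.002,0.001,0.17,0,0,0,200],
    [-0.002,0.001,0.18,0,0,0,200],
    [-0.002,0.001,0.185,0,0,0,200],
    [-0.002,0.001,0.188,0,0,0,200],
    [-0.002,0.001,0.19,0,0,0,200],
    [-0.002,0.001,0.19,0,0,0,200],
  ],
)

```text
t: 18.2
tcp_pos: [0.5124, 0.3208, 0.0117]
orientation: [[-1.0, -0.023, 0.001], [-0.023, 1.0, 0.002], [-0.001, 0.002, -1.0]]
contact_force: [-0.6, -0.1, -2.2]
gripper_width: 0.0473
```

Emit:
step_arm(
  rows=[
    [0,0,0.001,0,0,0,200],
    [0,0,0.002,0,0,0,200],
    [0,0,0.003,0,0,0,200],
    [0,0,0.003,0,0,0,200],
  ],
)

```text
t: 18.6
tcp_pos: [0.5126, 0.3209, 0.009]
orientation: [[-1.0, -0.023, 0.001], [-0.023, 1.0, 0.002], [-0.001, 0.002, -1.0]]
contact_force: [0.1, 0.5, 2.9]
gripper_width: 0.0475
```

Contact (force changed from -2.2 to +2.9). Releasing.

Emit:
step_arm(
  rows=[
    [0,0,0,0,0,0,105],
    [0,0,0,0,0,0,95],
    [0,0,0,0,0,0,80],
    [0,0,0,0,0,0,50],
    [0,0,-0.005,0,0,0,40],
    [0,0,-0.02,0,0,0,40],
    [0,0,-0.06,0,0,0,40],
    [0,0,-0.11,0,0,0,40],
    [0,0,-0.15,0,0,0,40],
    [0,0,-0.17,0,0,0,40],
  ],
)

```text
t: 19.6
tcp_pos: [0.5134, 0.3211, 0.1843]
orientation: [[-1.0, -0.023, 0.006], [-0.022, 1.0, 0.005], [-0.006, 0.005, -1.0]]
contact_force: [-0.1, -0.1, -1.0]
gripper_width: 0.0716
```

Run:
```python
from h import *
look("b7"); print(to((.4255,-.1045,.15),90))
```

```text
top pale [276.  183.8] [ 13  22 244] [ 0.5847 -0.0097]
top dark [295.6 223.2] [ 21  22 106] [ 0.4979 -0.055 ]
top dark [317.5 257. ] [ 21  22 139] [ 0.4254 -0.1043]
side pale [246.6 219.5] [ 22  10 159] [ 0.584  -0.0081]
side pale [291.  270.7] [11 11 82] [0.4291 0.1035]
tcp [0.5136 0.3214 0.1836] 19.7
([np.float64(0.098), np.float64(-0.4239), np.float64(0.0306), ('az', np.float64(1.3))], array([0.32, 0.37, 0.  ]))
```

View pics/b7_side.png

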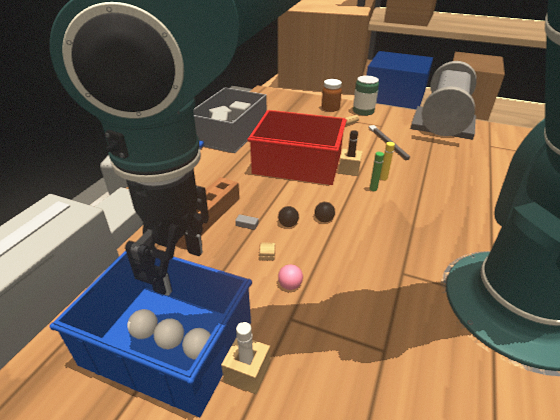

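All three pale balls are in the blue tub, at (143,324), (168,333) and (198,344). Now the darks, first at side (325,212).

Emit:
step_arm(
  rows=[
    [0.098,-0.424,0,0.3,0.4,1.3,20],
    [0.098,-0.424,0,0.3,0.4,1.3,20],
    [0.098,-0.424,0,0.3,0.4,1.3,20],
    [0.098,-0.424,0,0.3,0.4,1.3,20],
    [0.098,-0.424,0,0.3,0.4,1.3,20],
    [0.098,-0.424,0,0.3,0.4,1.3,20],
    [0.098,-0.424,0,0.3,0.4,1.3,20],
    [0.098,-0.424,0.03,0.3,0.4,1.3,20],
    [0.098,-0.424,0.05,0.3,0.4,1.3,20],
    [0.098,-0.424,0.05,0.3,0.4,1.3,20],
  ],
)

```text
t: 20.7
tcp_pos: [0.4224, -0.1084, 0.1281]
orientation: [[-1.0, 0.006, -0.005], [0.006, 1.0, -0.0], [0.005, -0.0, -1.0]]
contact_force: [0.4, 0.9, -0.2]
gripper_width: 0.0787
```

Run:
```python
from h import *
look("b8"); print(to((.4255,-.1045,.003),90))
s=cv2.imread("pics/b8_side.png"); cv2.imwrite("pics/b8c.png",cv2.resize(s[120:280,220:420],None,fx=3.5,fy=3.5))
```

```text
top pale [276.  183.8] [ 13  22 244] [ 0.5847 -0.0097]
top pale [318.8 247.4] [ 27  76 163] [ 0.4464 -0.1068]
top dark [295.8 223.2] [ 22  22 351] [ 0.498  -0.0554]
side pale [246.6 219.3] [ 22  10 150] [ 0.5844 -0.0089]
tcp [ 0.4249 -0.1049  0.1302] 20.8
([np.float64(-0.0009), np.float64(0.0003), np.float64(0.1272), ('az', np.float64(-0.1))], array([ 0.03, -0.12,  0.  ]))
```

View pics/b8c.png

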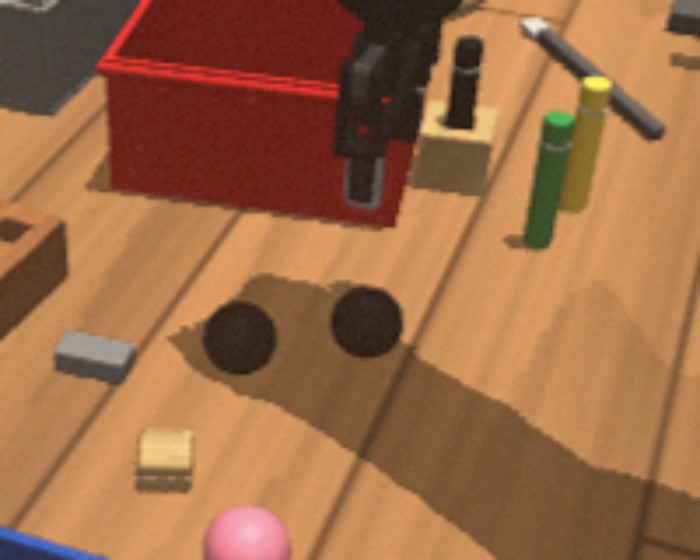

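The crop shows the gripper over the right-hand black ball at (366,321). Descending.

Emit:
step_arm(
  rows=[
    [-0.001,0,0.045,0,0,0,20],
    [-0.001,0,0.08,0,0,0,20],
    [-0.001,0,0.105,0,0,0,20],
    [-0.001,0,0.12,0,0,0,20],
    [-0.001,0,0.1275,0,0,0,20],
    [-0.001,0,0.1275,0,0,0,20],
    [-0.001,0,0.1275,0,0,0,100],
    [-0.001,0,0.1275,0,0,0,140],
    [-0.001,0,0.1275,0,0,0,200],
    [-0.001,0,0.1275,0,0,0,200],
  ],
  force=40,
)

```text
t: 21.8
tcp_pos: [0.4264, -0.1047, 0.0039]
orientation: [[-1.0, 0.002, -0.0], [0.002, 1.0, 0.001], [0.0, 0.001, -1.0]]
contact_force: [-3.8, 2.6, 18.5]
gripper_width: 0.0478
```

Run:
```python
from h import *
import math
o=np.array([.571,-.3215]);a=math.radians(8.45);x=np.array([math.cos(a),math.sin(a)])
for k in(.05,-.03): print((o+k*x).round(4), to((*(o+k*x),.2),98.45))
```

```text
[ 0.6205 -0.3142] ([np.float64(-0.1944), np.float64(-0.2089), np.float64(-0.1963), ('az', np.float64(-8.6))], array([ 0.05, -0.02,  0.  ]))
[ 0.5413 -0.3259] ([np.float64(-0.1153), np.float64(-0.2208), np.float64(-0.1963), ('az', np.float64(-8.6))], array([ 0.05, -0.02,  0.  ]))
```

Emit:
step_arm(
  rows=[
    [0,0,-0.01,0,0,0,200],
    [0,0,-0.04,0,0,0,200],
    [0,0,-0.085,0,0,0,200],
    [0,0,-0.13,0,0,-4,200],
    [-0.015,-0.015,-0.17,0,0,-8.6,200],
    [-0.045,-0.045,-0.196,0,0,-8.6,200],
    [-0.075,-0.075,-0.196,0,0,-8.6,200],
    [-0.105,-0.11,-0.196,0,0,-8.6,200],
    [-0.135,-0.145,-0.196,0,0,-8.6,200],
    [-0.165,-0.18,-0.196,0,0,-8.6,200],
  ],
)

```text
t: 22.8
tcp_pos: [0.592, -0.2863, 0.2008]
orientation: [[-0.989, -0.148, 0.0], [-0.148, 0.989, 0.001], [-0.0, 0.001, -1.0]]
contact_force: [0.7, 1.5, -1.0]
gripper_width: 0.0477
```

Run:
```python
from h import *
look("b9");print(to((.6205,-.3142,.2),98.45),to((.6205,-.3142,.0089),98.45))
```

```text
top pale [276.  183.8] [ 13  22 244] [ 0.5847 -0.0097]
top dark [296.6 224. ] [ 21  22 147] [ 0.4963 -0.0572]
side pale [246.6 219.3] [ 22  10 150] [ 0.5844 -0.0087]
tcp [ 0.5923 -0.2894  0.1997] 22.9
([np.float64(-0.0243), np.float64(-0.0286), np.float64(-0.0003), ('az', np.float64(-0.1))], array([-0.1 , -0.06, -0.  ])) ([np.float64(-0.0245), np.float64(-0.0283), np.float64(0.1908), ('az', np.float64(-0.1))], array([-0.1 , -0.06, -0.  ]))
```

View pics/b9_side.png

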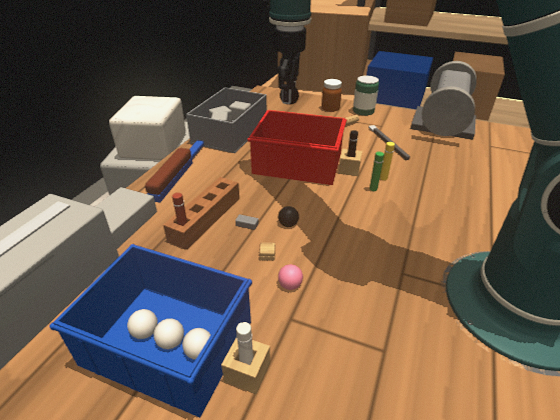

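The dark ball is held at (289,96) above the red tub. Lowering it.

Emit:
step_arm(
  rows=[
    [-0.0245,-0.0285,0,0,0,0,200],
    [-0.0245,-0.0285,0,0,0,0,200],
    [-0.0245,-0.0285,0.04,0,0,0,200],
    [-0.0245,-0.0285,0.08,0,0,0,200],
    [-0.0245,-0.0285,0.12,0,0,0,200],
    [-0.0245,-0.0285,0.15,0,0,0,200],
    [-0.0245,-0.0285,0.17,0,0,0,200],
    [-0.0245,-0.0285,0.182,0,0,0,200],
    [-0.0245,-0.0285,0.187,0,0,0,200],
    [-0.0245,-0.0285,0.187,0,0,0,200],
  ],
)

```text
t: 23.9
tcp_pos: [0.6207, -0.3143, 0.0133]
orientation: [[-0.989, -0.145, -0.0], [-0.145, 0.989, -0.002], [0.001, -0.002, -1.0]]
contact_force: [0.4, 0.3, -2.2]
gripper_width: 0.0475
```

Emit:
step_arm(
  rows=[
    [0,0,0.001,0,0,0,200],
    [0,0,0.002,0,0,0,200],
    [0,0,0.003,0,0,0,200],
    [0,0,0.003,0,0,0,200],
  ],
)

```text
t: 24.3
tcp_pos: [0.6207, -0.3143, 0.0105]
orientation: [[-0.989, -0.145, -0.0], [-0.145, 0.989, -0.002], [0.001, -0.002, -1.0]]
contact_force: [-0.2, 0.3, -1.5]
gripper_width: 0.0473
```

Emit:
step_arm(
  rows=[
    [0,0,0.001,0,0,0,200],
    [0,0,0.002,0,0,0,200],
    [0,0,0.002,0,0,0,200],
  ],
)

```text
t: 24.6
tcp_pos: [0.6209, -0.3144, 0.0092]
orientation: [[-0.989, -0.145, 0.0], [-0.145, 0.989, -0.002], [0.0, -0.002, -1.0]]
contact_force: [-2.2, 2.2, 8.4]
gripper_width: 0.0476
```

Emit:
step_arm(
  rows=[
    [0,0,0,0,0,0,105],
    [0,0,0,0,0,0,95],
    [0,0,0,0,0,0,80],
    [0,0,0,0,0,0,50],
    [0,0,-0.005,0,0,0,40],
    [0,0,-0.02,0,0,0,40],
    [0,0,-0.06,0,0,0,40],
    [0,0,-0.11,0,0,0,40],
    [0,0,-0.15,0,0,0,40],
    [0,0,-0.18,0,0,0,40],
  ],
)

```text
t: 25.6
tcp_pos: [0.6213, -0.3146, 0.1938]
orientation: [[-0.99, -0.144, 0.003], [-0.144, 0.99, -0.003], [-0.003, -0.004, -1.0]]
contact_force: [-0.4, -0.2, -0.3]
gripper_width: 0.0719
```

Run:
```python
from h import *
look("b10"); print(to((.498,-.056,.15),90))
s=cv2.imread("pics/b10_side.png"); t=cv2.imread("pics/b10_top.png")
cv2.imwrite("pics/b10c.png",np.hstack([cv2.resize(s[80:280,200:360],None,fx=2.4,fy=2.4),cv2.resize(t[110:310,340:500],None,fx=2.4,fy=2.4)]))
```

```text
top pale [276.  183.8] [ 13  22 244] [ 0.5847 -0.0097]
top dark [296.6 224.3] [ 21  22 166] [ 0.4957 -0.0573]
side pale [246.5 219.3] [ 22  10 147] [ 0.5846 -0.0088]
tcp [ 0.6225 -0.3152  0.1955] 25.7
([np.float64(0.086), np.float64(0.2748), np.float64(0.0433), ('az', np.float64(8.3))], array([-0.34,  0.37,  0.  ]))
```

View pics/b10c.png

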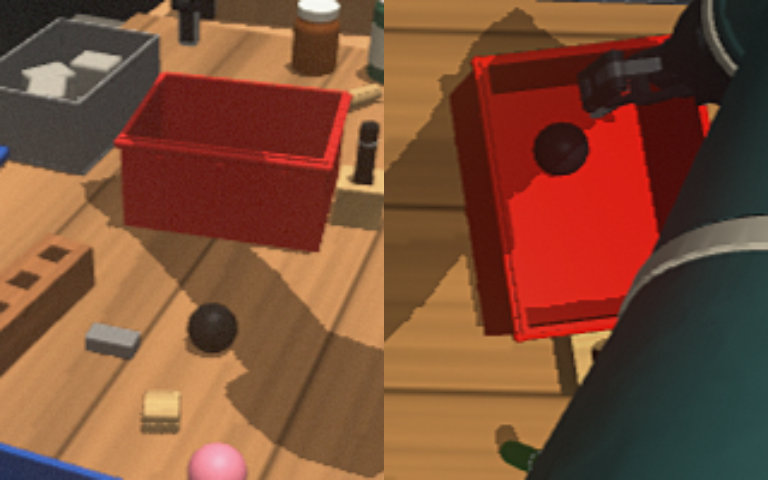

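The dark ball is at the bottom of the red tub (crop 560,148). Going for the last one.

Emit:
step_arm(
  rows=[
    [0.086,0.275,0,0,0.4,8.3,20],
    [0.086,0.275,0,0,0.4,8.3,20],
    [0.086,0.275,0,0,0.4,8.3,20],
    [0.086,0.275,0,0,0.4,8.3,20],
    [0.086,0.275,0,0,0.4,8.3,20],
    [0.086,0.275,0.03,0,0.4,8.3,20],
    [0.086,0.275,0.06,0,0.4,8.3,20],
    [0.086,0.275,0.06,0,0.4,8.3,20],
  ],
)

```text
t: 26.5
tcp_pos: [0.4962, -0.0549, 0.1314]
orientation: [[-1.0, -0.002, -0.003], [-0.002, 1.0, -0.005], [0.003, -0.005, -1.0]]
contact_force: [-0.5, -1.2, 0.5]
gripper_width: 0.0785
```

Run:
```python
from h import *
look("b11"); print(to((.498,-.0555,.003),90))
s=cv2.imread("pics/b11_side.png"); cv2.imwrite("pics/b11c.png",cv2.resize(s[80:280,200:360],None,fx=3,fy=3))
```

```text
top dark [259.7 183.4] [ 17  54 117] [0.5846 0.0267]
top dark [351.9 178.4] [ 6 38 90] [ 0.6014 -0.1786]
side pale [246.4 219. ] [ 22   9 127] [ 0.5852 -0.0097]
tcp [ 0.4983 -0.0567  0.1342] 26.6
([np.float64(0.0004), np.float64(0.002), np.float64(0.1312), ('az', np.float64(-0.1))], array([-0.34,  0.02, -0.  ]))
```

View pics/b11c.png

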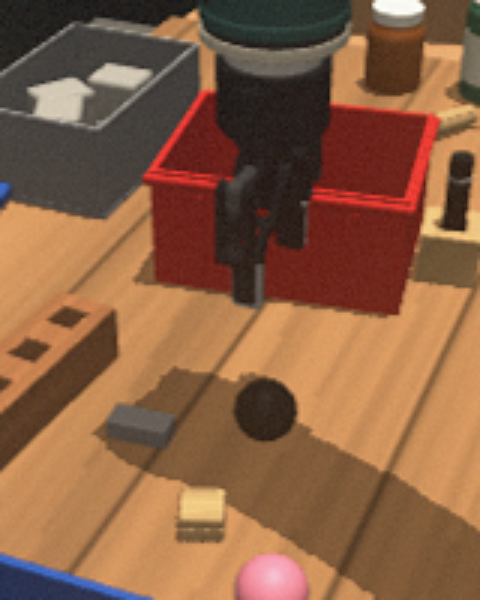

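Emit:
step_arm(
  rows=[
    [0,0.001,0.045,-0.3,0,0,20],
    [0,0.001,0.08,-0.3,0,0,20],
    [0,0.001,0.105,-0.3,0,0,20],
    [0,0.001,0.123,-0.3,0,0,20],
    [0,0.001,0.1315,-0.3,0,0,20],
    [0,0.001,0.1315,-0.3,0,0,20],
    [0,0.001,0.1315,-0.3,0,0,100],
    [0,0.001,0.1315,-0.3,0,0,140],
    [0,0.001,0.1315,-0.3,0,0,200],
    [0,0.001,0.1315,-0.3,0,0,200],
  ],
  force=40,
)

```text
t: 27.6
tcp_pos: [0.4993, -0.0566, 0.0042]
orientation: [[-1.0, 0.001, 0.002], [0.001, 1.0, -0.001], [-0.002, -0.001, -1.0]]
contact_force: [-4.1, -0.3, 14.9]
gripper_width: 0.0477
```

Run:
```python
from h import *
print(to((.5413,-.3259,.2),98.45))
```

```text
([np.float64(-0.0428), np.float64(-0.2694), np.float64(-0.1956), ('az', np.float64(-8.5))], array([-0.03,  0.14,  0.  ]))
```

Emit:
step_arm(
  rows=[
    [0,0,-0.01,0,0,0,200],
    [0,0,-0.04,0,0,0,200],
    [0,0,-0.085,0,0,0,200],
    [0,0,-0.13,0,0,-4,200],
    [0,-0.03,-0.17,0,0,-8.5,200],
    [-0.01,-0.07,-0.196,0,0,-8.5,200],
    [-0.02,-0.115,-0.196,0,0,-8.5,200],
    [-0.03,-0.16,-0.196,0,0,-8.5,200],
    [-0.035,-0.205,-0.196,0,0,-8.5,200],
    [-0.04,-0.24,-0.196,0,0,-8.5,200],
  ],
)

```text
t: 28.6
tcp_pos: [0.5381, -0.2993, 0.2016]
orientation: [[-0.989, -0.145, 0.003], [-0.145, 0.989, -0.001], [-0.003, -0.002, -1.0]]
contact_force: [0.7, 1.3, -1.1]
gripper_width: 0.0475
```

Run:
```python
from h import *
look("b12");print(to((.5413,-.3259,.2),98.45),to((.5413,-.3259,.0092),98.45))
```

```text
top pale [276.  183.8] [ 13  22 244] [ 0.5847 -0.0097]
side pale [246.6 219.3] [ 22  10 149] [ 0.5843 -0.0089]
tcp [ 0.5373 -0.3017  0.2014] 28.7
([np.float64(-0.0005), np.float64(-0.0245), np.float64(0.0015), ('az', np.float64(-0.3))], array([-0.21,  0.11, -0.  ])) ([np.float64(-0.0002), np.float64(-0.0238), np.float64(0.1923), ('az', np.float64(-0.3))], array([-0.21,  0.11, -0.  ]))
```

View pics/b12_side.png

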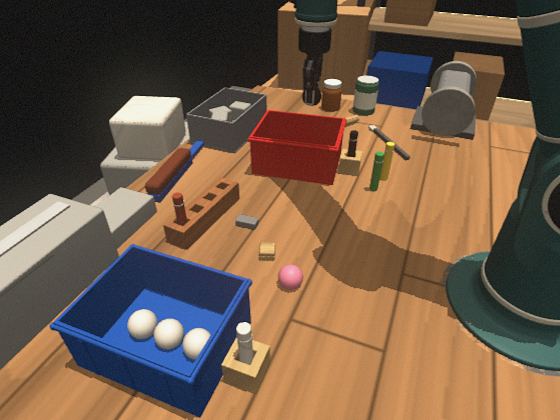

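Emit:
step_arm(
  rows=[
    [0,-0.024,0,0,0,0,200],
    [0,-0.024,0,0,0,0,200],
    [0,-0.024,0.04,0,0,0,200],
    [0,-0.024,0.08,0,0,0,200],
    [0,-0.024,0.12,0,0,0,200],
    [0,-0.024,0.15,0,0,0,200],
    [0,-0.024,0.17,0,0,0,200],
    [0,-0.024,0.183,0,0,0,200],
    [0,-0.024,0.189,0,0,0,200],
    [0,-0.024,0.189,0,0,0,200],
  ],
)

```text
t: 29.7
tcp_pos: [0.5413, -0.3258, 0.0128]
orientation: [[-0.99, -0.142, 0.002], [-0.142, 0.99, -0.003], [-0.002, -0.003, -1.0]]
contact_force: [-0.7, -0.2, -0.8]
gripper_width: 0.0475
```

Emit:
step_arm(
  rows=[
    [0,0,0.001,0,0,0,200],
    [0,0,0.002,0,0,0,200],
    [0,0,0.003,0,0,0,200],
    [0,0,0.003,0,0,0,200],
  ],
)

```text
t: 30.1
tcp_pos: [0.5415, -0.3258, 0.01]
orientation: [[-0.99, -0.142, 0.003], [-0.142, 0.99, -0.003], [-0.002, -0.004, -1.0]]
contact_force: [0.1, -0.1, -1.1]
gripper_width: 0.0471
```

Emit:
step_arm(
  rows=[
    [0,0,0.001,0,0,0,200],
    [0,0,0.0015,0,0,0,200],
    [0,0,0.0015,0,0,0,200],
  ],
)

```text
t: 30.4
tcp_pos: [0.5416, -0.326, 0.0093]
orientation: [[-0.99, -0.141, 0.003], [-0.141, 0.99, -0.003], [-0.003, -0.004, -1.0]]
contact_force: [-4.3, 2.5, 12.3]
gripper_width: 0.0475
```

Emit:
step_arm(
  rows=[
    [0,0,0,0,0,0,105],
    [0,0,0,0,0,0,95],
    [0,0,0,0,0,0,80],
    [0,0,0,0,0,0,50],
    [0,0,-0.005,0,0,0,40],
    [0,0,-0.02,0,0,0,40],
    [0,0,-0.06,0,0,0,40],
    [0,0,-0.11,0,0,0,40],
    [0,0,-0.15,0,0,0,40],
    [0,0,-0.18,0,0,0,40],
  ],
)

```text
t: 31.4
tcp_pos: [0.5413, -0.3259, 0.1936]
orientation: [[-0.99, -0.141, 0.006], [-0.141, 0.99, -0.004], [-0.006, -0.005, -1.0]]
contact_force: [0.5, 0.4, -0.7]
gripper_width: 0.0718
```

Run:
```python
from h import *
look("b13")
c=manip.camera("top");s=manip.camera("side")
a=cv2.resize(c["color"][110:280,365:495,::-1],None,fx=3,fy=3); b=cv2.resize(s["color"][110:280,300:430,::-1],None,fx=3,fy=3)
cv2.imwrite("pics/b13c.png",np.hstack([a,b]))
```

```text
top pale [276.  183.8] [ 13  22 244] [ 0.5847 -0.0097]
side pale [246.6 219.3] [ 22  10 150] [ 0.5843 -0.0088]
tcp [ 0.5424 -0.3267  0.195 ] 31.5
```

View pics/b13c.png

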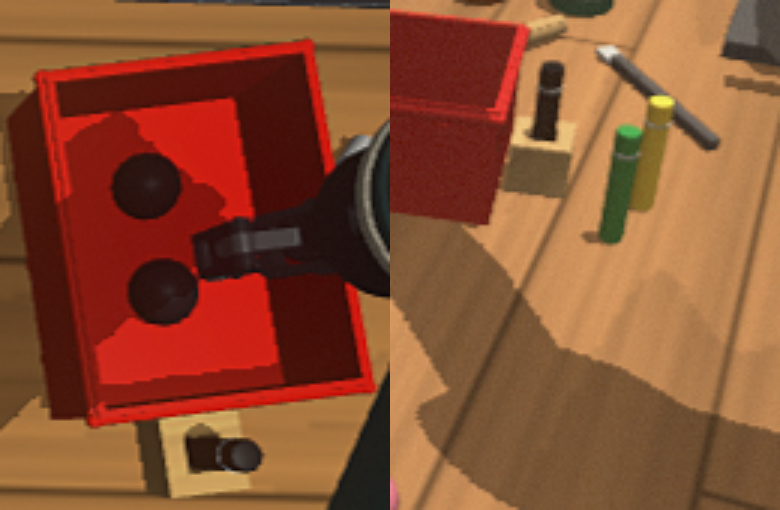

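View pics/b13_top.png

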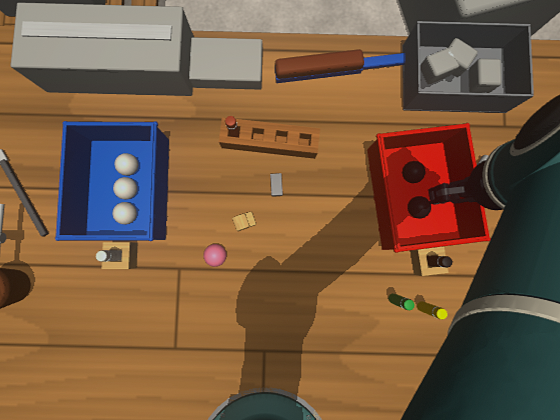

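All five finials are packed: blue holds pale at (126,164), (125,187) and (124,213); red holds dark at (413,172) and (419,206). Next, locate the tubes and rack holes.

Run:
```python
from h import *
c=manip.camera("top");s=manip.camera("side")
print("dark cap",onz(c,446.7,261.7,.12),tri(c,(446.7,261.7),s,(353.3,132.7)))
print("green",onz(c,408,305,.11),"yellow",onz(c,441,314,.11))
f=10;P=c["color"][112:162,214:326,::-1];cv2.imwrite("pics/rackT.png",cv2.resize(P,None,fx=7,fy=7,interpolation=cv2.INTER_CUBIC))
P=s["color"][170:250,160:248,::-1];cv2.imwrite("pics/rackS.png",cv2.resize(P,None,fx=7,fy=7,interpolation=cv2.INTER_CUBIC))
P=s["color"][120:180,320:400,::-1];Q=c["color"][235:285,400:480,::-1]
cv2.imwrite("pics/dk.png",np.vstack([cv2.resize(P,None,fx=5,fy=5,interpolation=cv2.INTER_CUBIC),cv2.resize(Q,None,fx=5,fy=5,interpolation=cv2.INTER_CUBIC)]))
```

```text
dark cap [ 0.42409202 -0.3419596   0.12      ] (array([ 0.42476495, -0.34296015,  0.11718371]), np.float64(0.001486728867211096))
green [ 0.33936366 -0.26992263  0.11      ] yellow [ 0.32403598 -0.33318064  0.11      ]
```

View pics/rackT.png

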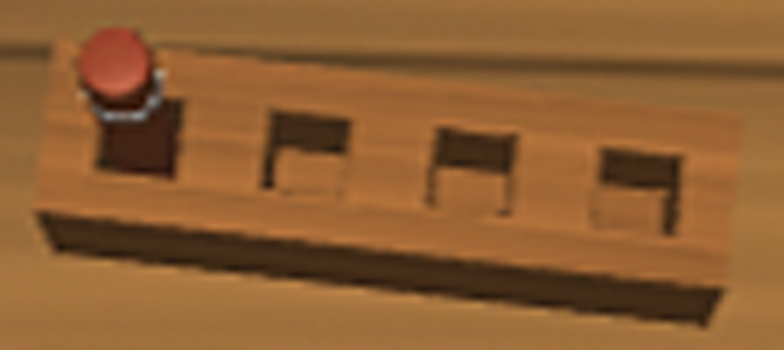

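View pics/rackS.png

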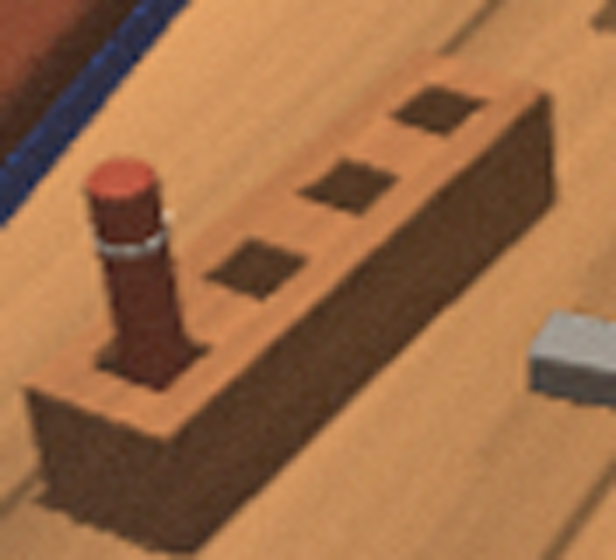

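View pics/dk.png

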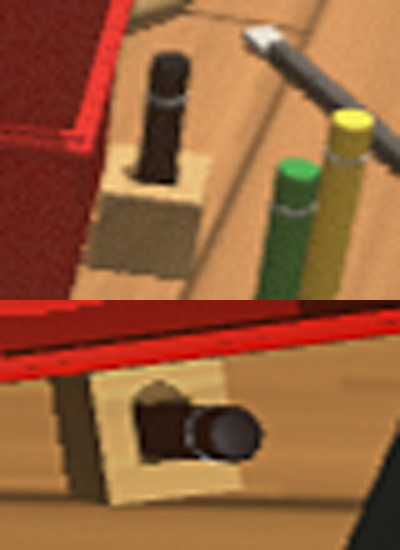

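Run:
```python
from h import *
c=manip.camera("top");s=manip.camera("side")
T=[(304.7,138.9),(281.2,136.2),(257.5,133.5)];S=[(222.1,185.1),(209.4,196.1),(196.1,208)]
pt=[onz(c,*a,.05) for a in T];ps=[onz(s,*a,.05) for a in S]
for a,b,t,u in zip(pt,ps,T,S): print(a[:2].round(4),b[:2].round(4),tri(c,t,s,u)[0].round(4))
d=pt[2]-pt[0];print(np.linalg.norm(d),"yaw jaw",np.degrees(np.arctan2(d[1],d[0])))
d=ps[2]-ps[0];print(np.linalg.norm(d),np.degrees(np.arctan2(d[1],d[0])))
print(to((.4238,-.3423,.19),98.45),to((.4238,-.3423,.076),98.45))
```

```text
[ 0.6794 -0.0694] [ 0.681  -0.0712] [ 0.6793 -0.0691  0.0516]
[ 0.6841 -0.0182] [ 0.686  -0.0185] [ 0.6846 -0.0179  0.0506]
[0.6887 0.0334] [0.6901 0.0336] [0.6893 0.0337 0.0501]
0.10317956194326389 yaw jaw 84.8575183609477
0.10520244074403122 85.0328851047918
([np.float64(0.118), np.float64(-0.0004), np.float64(-0.0018), ('az', np.float64(-0.3))], array([-0.16,  0.08,  0.  ])) ([np.float64(0.1181), np.float64(-0.0001), np.float64(0.1122), ('az', np.float64(-0.3))], array([-0.16,  0.08,  0.  ]))
```

Emit:
step_arm(
  rows=[
    [0.04,0,0,0,0,0,80],
    [0.08,0,0,0,0,0,80],
    [0.118,0,0,0,0,0,80],
    [0.118,0,0,0,0,0,80],
    [0.118,0,0.02,0,0,0,80],
    [0.118,0,0.02,0,0,0,80],
  ],
  force=40,
)

```text
t: 32.4
tcp_pos: [0.4228, -0.3411, 0.1662]
orientation: [[-0.99, -0.141, -0.001], [-0.141, 0.99, -0.001], [0.001, -0.001, -1.0]]
contact_force: [-0.5, 0.4, 0.2]
gripper_width: 0.0583
```

Run:
```python
from h import *
s=manip.camera("side")
print(to((.4238,-.3423,.076),98.45))
cv2.imwrite("pics/d1.png",cv2.resize(s["color"][80:200,290:410,::-1],None,fx=5,fy=5))
```

```text
([np.float64(-0.0005), np.float64(-0.0007), np.float64(0.0913), ('az', np.float64(-0.3))], array([-0.08, -0.04,  0.  ]))
```

View pics/d1.png

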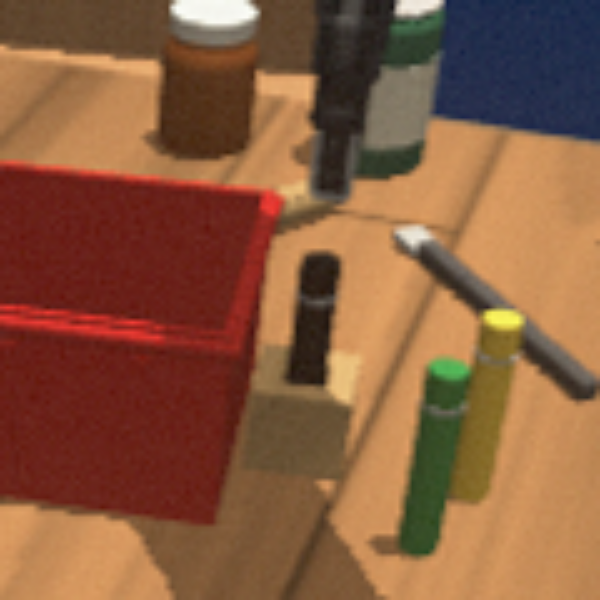

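The gripper is above the dark tube at (320,260) in the crop. The green and yellow tubes are well clear.

Emit:
step_arm(
  rows=[
    [-0.0005,-0.0007,0.035,0,0,0,80],
    [-0.0005,-0.0007,0.065,0,0,0,80],
    [-0.0005,-0.0007,0.082,0,0,0,80],
    [-0.0005,-0.0007,0.0913,0,0,0,80],
    [-0.0005,-0.0007,0.0913,0,0,0,130],
    [-0.0005,-0.0007,0.0913,0,0,0,170],
    [-0.0005,-0.0007,0.0913,0,0,0,200],
    [-0.0005,-0.0007,0.0913,0,0,0,240],
    [-0.0005,-0.0007,0.0913,0,0,0,240],
  ],
  force=40,
)

```text
t: 33.35
tcp_pos: [0.4244, -0.3425, 0.0771]
orientation: [[-0.99, -0.141, 0.001], [-0.141, 0.99, -0.002], [-0.001, -0.002, -1.0]]
contact_force: [-0.1, -0.1, 7.8]
gripper_width: 0.0209
```

Emit:
step_arm(
  rows=[
    [0,0,-0.005,0,0,0,240],
    [0,0,-0.02,0,0,0,240],
    [0,0,-0.045,0,0,0,240],
    [0,0,-0.08,0,0,0,240],
    [0,0,-0.115,0,0,0,240],
    [0,0,-0.14,0,0,0,240],
    [0,0,-0.15,0,0,0,240],
    [0,0,-0.15,0,0,0,240],
  ],
)

```text
t: 34.15
tcp_pos: [0.4247, -0.3425, 0.2287]
orientation: [[-0.99, -0.141, 0.004], [-0.141, 0.99, -0.003], [-0.003, -0.004, -1.0]]
contact_force: [0.4, 0.2, -1.4]
gripper_width: 0.0212
```

Run:
```python
from h import *
s=manip.camera("side")
print(manip.state()["contact_force"],to((.680,-.070,.225),84.9))
cv2.imwrite("pics/d2.png",cv2.resize(s["color"][20:180,270:430,::-1],None,fx=3.7,fy=3.7))
```

```text
[ 0.76051426 -0.78927645 -1.80913183] ([np.float64(-0.2917), np.float64(0.2332), np.float64(0.0021), ('az', np.float64(13.2))], array([-0.14,  0.08, -0.  ]))
```

View pics/d2.png

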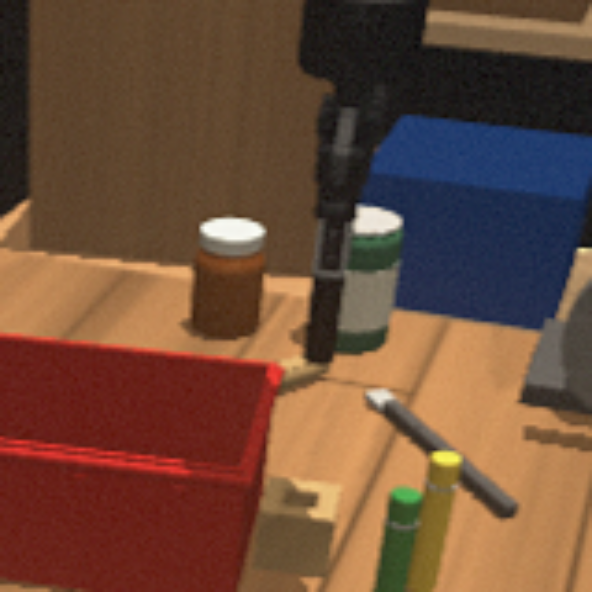

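The tube is held upright, its foot at crop (320,358). Moving above rack hole 0.

Emit:
step_arm(
  rows=[
    [-0.2917,0.2332,0,0,0,13.2,240],
    [-0.2917,0.2332,0,0,0,13.2,240],
    [-0.2917,0.2332,0,0,0,13.2,240],
    [-0.2917,0.2332,0,0,0,13.2,240],
    [-0.2917,0.2332,0,0,0,13.2,240],
    [-0.2917,0.2332,0,0,0,13.2,240],
    [-0.2917,0.2332,0.02,0,0,13.2,240],
    [-0.2917,0.2332,0.04,0,0,13.2,240],
    [-0.2917,0.2332,0.06,0,0,13.2,240],
    [-0.2917,0.2332,0.08,0,0,13.2,240],
  ],
)

```text
t: 35.2
tcp_pos: [0.6795, -0.0691, 0.1437]
orientation: [[-0.996, 0.087, -0.002], [0.087, 0.996, -0.002], [0.001, -0.002, -1.0]]
contact_force: [0.0, -0.4, -0.3]
gripper_width: 0.0214
```

Emit:
step_arm(
  rows=[
    [0,0,0,0,0,0,240],
    [0,0,0,0,0,0,240],
  ],
)

```text
t: 35.4
tcp_pos: [0.6788, -0.0691, 0.1426]
orientation: [[-0.996, 0.087, -0.004], [0.087, 0.996, -0.002], [0.004, -0.003, -1.0]]
contact_force: [-0.4, -0.0, -0.6]
gripper_width: 0.0209
```

Run:
```python
from h import *
s=manip.camera("side");c=manip.camera("top")
print(manip.state()["tcp_pos"],to((.680,-.070,.14),84.9))
cv2.imwrite("pics/d3.png",cv2.resize(s["color"][120:220,180:280,::-1],None,fx=7,fy=6,interpolation=cv2.INTER_CUBIC))
cv2.imwrite("pics/d3t.png",c["color"][:,:,::-1])
```

```text
[ 0.67969222 -0.06932945  0.14439695] ([np.float64(-0.0004), np.float64(-0.0006), np.float64(0.0044), ('az', np.float64(0.1))], array([-0.14, -0.05, -0.  ]))
```

View pics/d3.png

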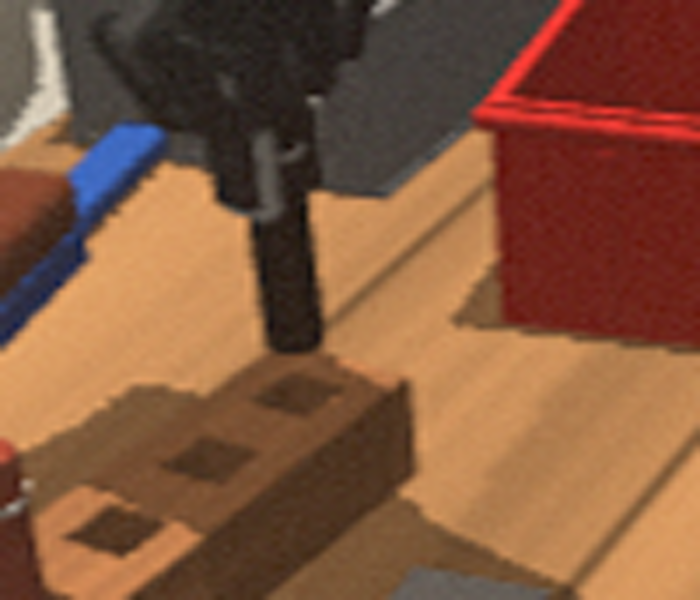

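View pics/d3t.png

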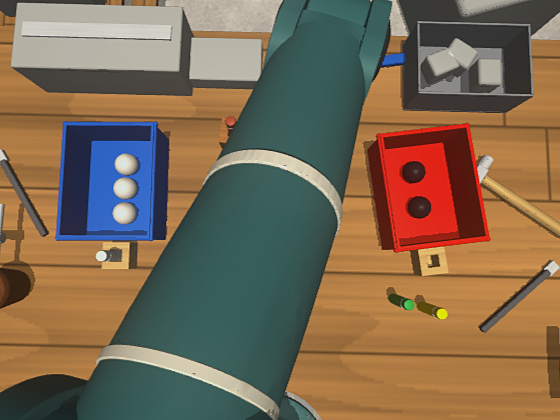

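Run:
```python
from h import *
s=manip.camera("side")
st=manip.state();print(st["tcp_pos"])
z=st["tcp_pos"][2]-.0671
f=(222.2,176.6);print("foot",z,onz(s,*f,z)); print("hole",onz(s,223.2,185.3,.05))
print("pred foot px",proj(s,(*st["tcp_pos"][:2],z)))
m=s["color"].max(2)<38
ys,xs=np.where(m[150:180,210:235]); 
for y in range(158,182): 
    r=np.where(s["color"][y,212:234].max(1)<45)[0]; print(y, (r.min()+212,r.max()+212) if len(r) else None,end=" ")
```

```text
[ 0.67985194 -0.06934618  0.1446896 ]
foot 0.07758959830249036 [ 0.67660756 -0.06868517  0.0775896 ]
hole [ 0.67806161 -0.07144206  0.05      ]
pred foot px [221.15852224 176.17998105]
158 (np.int64(216), np.int64(223)) 159 (np.int64(216), np.int64(223)) 160 (np.int64(216), np.int64(223)) 161 (np.int64(217), np.int64(223)) 162 (np.int64(217), np.int64(223)) 163 (np.int64(217), np.int64(223)) 164 (np.int64(217), np.int64(223)) 165 (np.int64(217), np.int64(223)) 166 (np.int64(217), np.int64(223)) 167 (np.int64(217), np.int64(224)) 168 (np.int64(217), np.int64(224)) 169 (np.int64(218), np.int64(224)) 170 (np.int64(218), np.int64(224)) 171 (np.int64(218), np.int64(224)) 172 (np.int64(218), np.int64(224)) 173 (np.int64(220), np.int64(224)) 174 (np.int64(218), np.int64(224)) 175 (np.int64(218), np.int64(224)) 176 (np.int64(218), np.int64(224)) 177 (np.int64(219), np.int64(222)) 178 None 179 None 180 None 181 None
```

The foot in the side view agrees with the predicted spot to about a pixel. I'll descend slowly and watch the force.

Emit:
step_arm(
  rows=[
    [0,-0.0006,0.008,0,0,0,240],
    [0,-0.0006,0.016,0,0,0,240],
    [0,-0.0006,0.022,0,0,0,240],
    [0,-0.0006,0.026,0,0,0,240],
    [0,-0.0006,0.029,0,0,0,240],
    [0,-0.0006,0.031,0,0,0,240],
    [0,-0.0006,0.033,0,0,0,240],
    [0,-0.0006,0.033,0,0,0,240],
  ],
)

```text
t: 36.35
tcp_pos: [0.6797, -0.07, 0.1115]
orientation: [[-0.996, 0.087, -0.001], [0.087, 0.996, -0.002], [0.0, -0.002, -1.0]]
contact_force: [-0.3, -0.0, -1.4]
gripper_width: 0.0212
```

No contact with the foot at 44 mm, below the 50 mm mouth, so it is in the hole. Continuing.

Emit:
step_arm(
  rows=[
    [0,0,0.006,0,0,0,240],
    [0,0,0.012,0,0,0,240],
    [0,0,0.018,0,0,0,240],
    [0,0,0.024,0,0,0,240],
    [0,0,0.029,0,0,0,240],
    [0,0,0.031,0,0,0,240],
    [0,0,0.031,0,0,0,240],
  ],
)

```text
t: 37.05
tcp_pos: [0.6796, -0.0701, 0.0802]
orientation: [[-0.996, 0.087, -0.001], [0.087, 0.996, -0.002], [0.001, -0.002, -1.0]]
contact_force: [0.5, 1.0, -0.5]
gripper_width: 0.0206
```

Emit:
step_arm(
  rows=[
    [0,0,0.001,0,0,0,240],
    [0,0,0.002,0,0,0,240],
    [0,0,0.003,0,0,0,240],
    [0,0,0.004,0,0,0,240],
    [0,0,0.004,0,0,0,240],
  ],
)

```text
t: 37.55
tcp_pos: [0.68, -0.0702, 0.0771]
orientation: [[-0.996, 0.087, 0.0], [0.087, 0.996, -0.002], [-0.0, -0.002, -1.0]]
contact_force: [-2.3, 0.5, 9.9]
gripper_width: 0.0208
```

Seated at the original height (0.077), with a contact force of +9.9 N. Releasing with a small opening.

Emit:
step_arm(
  rows=[
    [0,0,0,0,0,0,180],
    [0,0,0,0,0,0,150],
    [0,0,0,0,0,0,150],
    [0,0,-0.01,0,0,0,150],
    [0,0,-0.04,0,0,0,150],
    [0,0,-0.08,0,0,0,150],
    [0,0,-0.12,0,0,0,150],
    [0,0,-0.13,0,0,0,150],
  ],
)

```text
t: 38.35
tcp_pos: [0.6816, -0.0705, 0.2126]
orientation: [[-0.996, 0.088, 0.006], [0.087, 0.996, -0.003], [-0.007, -0.002, -1.0]]
contact_force: [0.1, 0.3, 0.2]
gripper_width: 0.0351
```

Run:
```python
from h import *
s=manip.camera("side");c=manip.camera("top")
cv2.imwrite("pics/e1.png",s["color"][:,:,::-1])
cv2.imwrite("pics/e1t.png",cv2.resize(c["color"][230:280,80:150,::-1],None,fx=8,fy=8,interpolation=cv2.INTER_CUBIC))
cv2.imwrite("pics/e1s.png",cv2.resize(s["color"][310:400,210:280,::-1],None,fx=6,fy=6,interpolation=cv2.INTER_CUBIC))
print(to((.417,.321,.22),91.4))
```

```text
([np.float64(0.2969), np.float64(0.3665), np.float64(-0.0123), ('az', np.float64(-6.4))], array([-0.11,  0.22, -0.  ]))
```

View pics/e1.png

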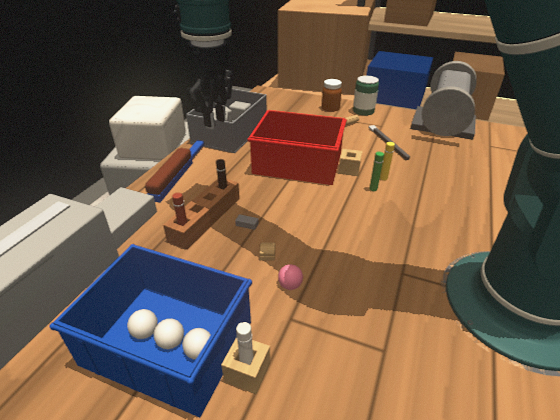

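View pics/e1t.png

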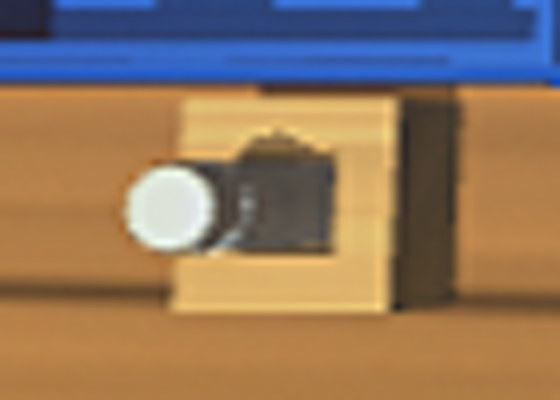

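View pics/e1s.png

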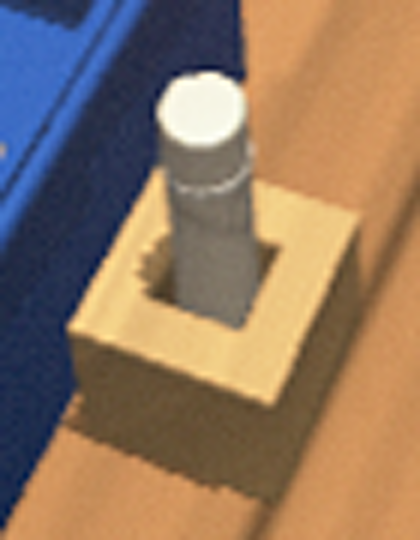

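The dark tube stands in rack hole 0 (side 221,175). The pale tube's cap is at top (101,256), side (244,328). Going there.

Run:
```python
from h import *
s=manip.camera("side");c=manip.camera("top")
print(tri(c,(100.9,255.6),s,(243.5,327.7)),onz(s,243.5,327.7,.12))
```

```text
(array([0.41882252, 0.32306398, 0.11878956]), np.float64(0.0006264697587900439)) [0.41867923 0.32389531 0.12      ]
```

Emit:
step_arm(
  rows=[
    [0.296,0.3665,-0.01,0,0,-6.4,80],
    [0.296,0.3665,-0.01,0,0,-6.4,80],
    [0.296,0.3665,-0.01,0,0,-6.4,80],
    [0.296,0.3665,-0.01,0,0,-6.4,80],
    [0.296,0.3665,-0.01,0,0,-6.4,80],
    [0.296,0.3665,-0.01,0,0,-6.4,80],
    [0.296,0.3665,-0.01,0,0,-6.4,80],
    [0.296,0.3665,-0.01,0,0,-6.4,80],
    [0.296,0.3665,-0.01,0,0,-6.4,80],
    [0.296,0.3665,0.02,0,0,-6.4,80],
  ],
)

```text
t: 39.55
tcp_pos: [0.4145, 0.3258, 0.187]
orientation: [[-1.0, -0.029, 0.001], [-0.029, 1.0, 0.001], [-0.001, 0.001, -1.0]]
contact_force: [1.0, -0.2, -0.6]
gripper_width: 0.0588
```

Emit:
step_arm(
  rows=[
    [0,0,0,0,0,0,80],
    [0,0,0,0,0,0,80],
  ],
)

```text
t: 39.75
tcp_pos: [0.414, 0.3255, 0.1862]
orientation: [[-1.0, -0.03, -0.001], [-0.03, 1.0, -0.0], [0.001, -0.0, -1.0]]
contact_force: [1.3, -0.3, 1.3]
gripper_width: 0.0586
```

Run:
```python
from h import *
s=manip.camera("side")
cv2.imwrite("pics/e2.png",cv2.resize(s["color"][230:410,150:330,::-1],None,fx=3,fy=3))
print(manip.state()["tcp_pos"],to((.418,.3215,.076),91.4))
```

```text
[0.41496647 0.32494249 0.1868569 ] ([np.float64(-0.0029), np.float64(-0.0036), np.float64(0.1109), ('az', np.float64(0.2))], array([0.02, 0.03, 0.  ]))
```

View pics/e2.png

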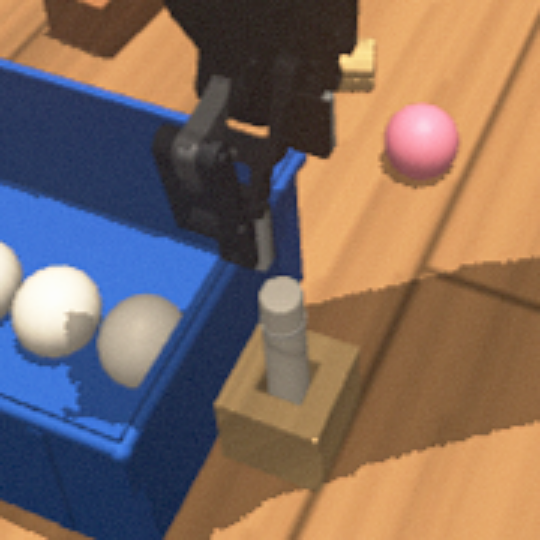

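Emit:
step_arm(
  rows=[
    [-0.0034,-0.0026,0,0,0,0,80],
    [-0.0034,-0.0026,0.02,0,0,0,80],
    [-0.0034,-0.0026,0.055,0,0,0,80],
    [-0.0034,-0.0026,0.09,0,0,0,80],
    [-0.0034,-0.0026,0.105,0,0,0,80],
    [-0.0034,-0.0026,0.111,0,0,0,100],
    [-0.0034,-0.0026,0.111,0,0,0,150],
    [-0.0034,-0.0026,0.111,0,0,0,190],
    [-0.0034,-0.0026,0.111,0,0,0,240],
    [-0.0034,-0.0026,0.111,0,0,0,240],
  ],
  force=40,
)

```text
t: 40.8
tcp_pos: [0.4193, 0.3227, 0.077]
orientation: [[-1.0, -0.029, 0.002], [-0.029, 1.0, 0.002], [-0.002, 0.002, -1.0]]
contact_force: [0.9, -1.7, 9.0]
gripper_width: 0.0208
```

Emit:
step_arm(
  rows=[
    [0,0,0,0,0,0,240],
    [0,0,-0.005,0,0,0,240],
    [0,0,-0.02,0,0,0,240],
    [0,0,-0.045,0,0,0,240],
    [0,0,-0.08,0,0,0,240],
    [0,0,-0.115,0,0,0,240],
    [0,0,-0.14,0,0,0,240],
    [0,0,-0.15,0,0,0,240],
  ],
)

```text
t: 41.6
tcp_pos: [0.4195, 0.323, 0.2298]
orientation: [[-1.0, -0.029, 0.004], [-0.029, 1.0, 0.004], [-0.005, 0.004, -1.0]]
contact_force: [-0.0, -0.7, -1.6]
gripper_width: 0.0209
```

Run:
```python
from h import *
s=manip.camera("side")
cv2.imwrite("pics/e3.png",cv2.resize(s["color"][210:390,120:330,::-1],None,fx=3,fy=3))
print(manip.state()["tcp_pos"],to((.6895,.0335,.23),84.9),to((.6848,-.0182,.23),84.9))
```

```text
[0.41958447 0.3230964  0.22990289] ([np.float64(-0.2615), np.float64(-0.2972), np.float64(-0.0001), ('az', np.float64(6.7))], array([ 0.24,  0.27, -0.  ])) ([np.float64(-0.2553), np.float64(-0.3488), np.float64(-0.0004), ('az', np.float64(6.7))], array([ 0.24,  0.27, -0.  ]))
```

View pics/e3.png

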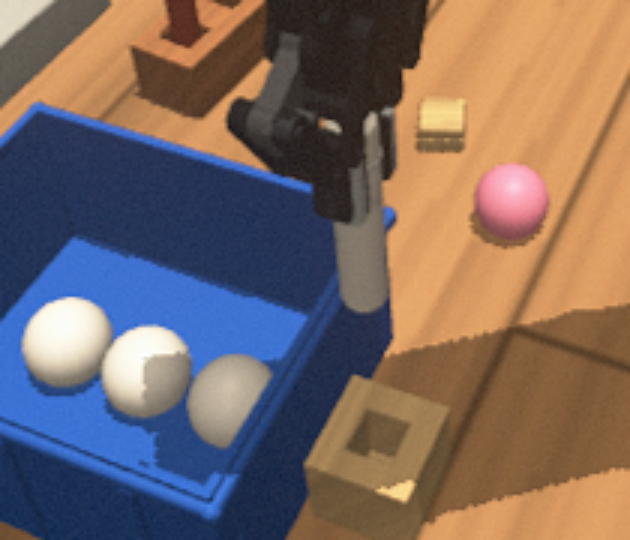

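Pale tube held upright. Moving to rack hole 1, at (0.6847,-0.0182).

Emit:
step_arm(
  rows=[
    [-0.2553,-0.3488,0,0.2,0.2,6.7,240],
    [-0.2553,-0.3488,0,0.2,0.2,6.7,240],
    [-0.2553,-0.3488,0,0.2,0.2,6.7,240],
    [-0.2553,-0.3488,0,0.2,0.2,6.7,240],
    [-0.2553,-0.3488,0,0.2,0.2,6.7,240],
    [-0.2553,-0.3488,0,0.2,0.2,6.7,240],
    [-0.2553,-0.3488,0,0.2,0.2,6.7,240],
    [-0.2553,-0.3488,0,0.2,0.2,6.7,240],
    [-0.2553,-0.3488,0,0.2,0.2,6.7,240],
    [-0.2553,-0.3488,0,0.2,0.2,6.7,240],
  ],
)

```text
t: 42.65
tcp_pos: [0.6856, -0.0235, 0.2276]
orientation: [[-0.996, 0.094, -0.001], [0.094, 0.996, -0.002], [0.001, -0.002, -1.0]]
contact_force: [-0.0, 0.1, -0.9]
gripper_width: 0.0213
```

Emit:
step_arm(
  rows=[
    [0,0,0.03,0,0,0,240],
    [0,0,0.06,0,0,0,240],
    [0,0,0.08,0,0,0,240],
    [0,0,0.08,0,0,0,240],
  ],
)

```text
t: 43.05
tcp_pos: [0.6834, -0.023, 0.1435]
orientation: [[-0.996, 0.093, -0.007], [0.093, 0.996, -0.002], [0.007, -0.002, -1.0]]
contact_force: [-0.8, 0.7, -0.6]
gripper_width: 0.0211
```

Run:
```python
from h import *
s=manip.camera("side")
cv2.imwrite("pics/e4.png",cv2.resize(s["color"][120:240,150:270,::-1],None,fx=5,fy=5,interpolation=cv2.INTER_CUBIC))
st=manip.state();p=st["tcp_pos"];print(p,to((.6847,-.0182,.1),84.9)); print(proj(s,(p[0],p[1],p[2]-.067)))
```

```text
[ 0.68445469 -0.02329013  0.14584281] ([np.float64(0.0), np.float64(0.0052), np.float64(0.0458), ('az', np.float64(-0.3))], array([-0.13, -0.23, -0.  ]))
[209.70505139 185.17902353]
```

View pics/e4.png

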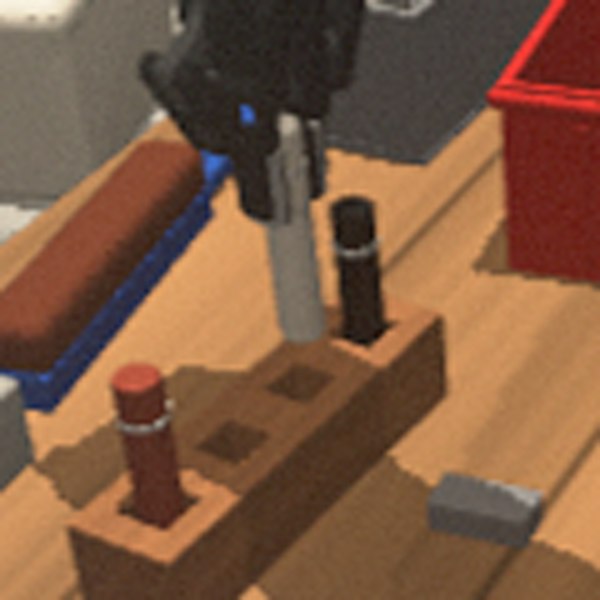

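Emit:
step_arm(
  rows=[
    [0,0.0052,0,0,0,-0.3,240],
    [0,0.0052,0,0,0,-0.3,240],
    [0,0.0052,0.008,0,0,-0.3,240],
    [0,0.0052,0.016,0,0,-0.3,240],
    [0,0.0052,0.016,0,0,-0.3,240],
  ],
)

```text
t: 43.6
tcp_pos: [0.6842, -0.0181, 0.1285]
orientation: [[-0.996, 0.088, -0.006], [0.088, 0.996, -0.002], [0.006, -0.002, -1.0]]
contact_force: [0.4, -0.1, -0.5]
gripper_width: 0.0208
```

Run:
```python
from h import *
p=manip.state()["tcp_pos"];print(p,to((.6847,-.0182,.1115),84.9))
```

```text
[ 0.68420861 -0.01809294  0.12846148] ([np.float64(-0.0006), np.float64(-0.0), np.float64(0.017), ('az', np.float64(0.0))], array([-0.14, -0.33, -0.  ]))
```

Emit:
step_arm(
  rows=[
    [-0.0006,0,0.003,0,-0.3,0,240],
    [-0.0006,0,0.006,0,-0.3,0,240],
    [-0.0006,0,0.009,0,-0.3,0,240],
    [-0.0006,0,0.012,0,-0.3,0,240],
    [-0.0006,0,0.015,0,-0.3,0,240],
    [-0.0006,0,0.017,0,-0.3,0,240],
    [-0.0006,0,0.017,0,-0.3,0,240],
  ],
)

```text
t: 44.3
tcp_pos: [0.6846, -0.0182, 0.1111]
orientation: [[-0.996, 0.088, -0.001], [0.088, 0.996, -0.002], [0.001, -0.003, -1.0]]
contact_force: [0.2, 0.3, -1.3]
gripper_width: 0.0209
```

In the hole with no contact. Continuing.

Emit:
step_arm(
  rows=[
    [0,0,0.006,0,0,0,240],
    [0,0,0.012,0,0,0,240],
    [0,0,0.018,0,0,0,240],
    [0,0,0.024,0,0,0,240],
    [0,0,0.029,0,0,0,240],
    [0,0,0.031,0,0,0,240],
    [0,0,0.031,0,0,0,240],
  ],
)

```text
t: 45.0
tcp_pos: [0.6844, -0.0183, 0.0798]
orientation: [[-0.996, 0.088, -0.001], [0.088, 0.996, -0.002], [0.001, -0.003, -1.0]]
contact_force: [-0.3, -0.5, -1.2]
gripper_width: 0.021
```

Emit:
step_arm(
  rows=[
    [0,0,0.001,0,0,0,240],
    [0,0,0.002,0,0,0,240],
    [0,0,0.003,0,0,0,240],
    [0,0,0.0035,0,0,0,240],
    [0,0,0.0035,0,0,0,240],
  ],
)

```text
t: 45.5
tcp_pos: [0.6848, -0.0183, 0.0771]
orientation: [[-0.996, 0.088, -0.0], [0.088, 0.996, -0.002], [0.0, -0.002, -1.0]]
contact_force: [-2.5, 1.4, 8.4]
gripper_width: 0.0213
```

Seated. Releasing and retreating straight up, then clear.

Emit:
step_arm(
  rows=[
    [0,0,0,0,0,0,180],
    [0,0,0,0,0,0,150],
    [0,0,0,0,0,0,150],
    [0,0,-0.01,0,0,0,150],
    [0,0,-0.04,0,0,0,150],
    [0,0,-0.08,0,0,0,150],
    [0,0,-0.12,0,0,0,150],
    [0,0,-0.15,0,0,0,150],
    [0.05,0,-0.16,0,0,0,150],
    [0.1,0,-0.17,0,0,0,150],
  ],
)

```text
t: 46.5
tcp_pos: [0.5864, -0.0096, 0.2477]
orientation: [[-0.996, 0.089, 0.001], [0.089, 0.996, -0.003], [-0.001, -0.003, -1.0]]
contact_force: [0.8, 0.0, 1.6]
gripper_width: 0.0352
```

Emit:
step_arm(
  rows=[
    [0.05,-0.05,-0.01,0,0,0,150],
    [0.1,-0.1,-0.01,0,0,0,150],
    [0.15,-0.15,-0.01,0,0,0,150],
    [0.15,-0.2,-0.01,0,0,0,150],
    [0.15,-0.2,-0.01,0,0,0,150],
    [0.15,-0.2,-0.01,0,0,0,150],
    [0.15,-0.2,-0.01,0,0,0,150],
  ],
)

```text
t: 47.2
tcp_pos: [0.4187, -0.1966, 0.2588]
orientation: [[-0.996, 0.091, 0.002], [0.091, 0.996, -0.002], [-0.002, -0.002, -1.0]]
contact_force: [0.0, 0.9, 1.3]
gripper_width: 0.0353
```

Run:
```python
from h import *
look("f")
```

```text
top pale [276.  183.8] [ 13  22 244] [ 0.5847 -0.0097]
side pale [246.6 219.4] [ 22  10 151] [ 0.5843 -0.0086]
tcp [ 0.4198 -0.1947  0.2583] 47.3
```

View pics/f_side.png

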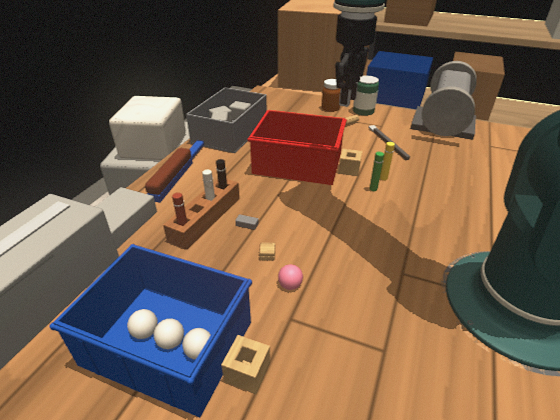

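View pics/f_top.png

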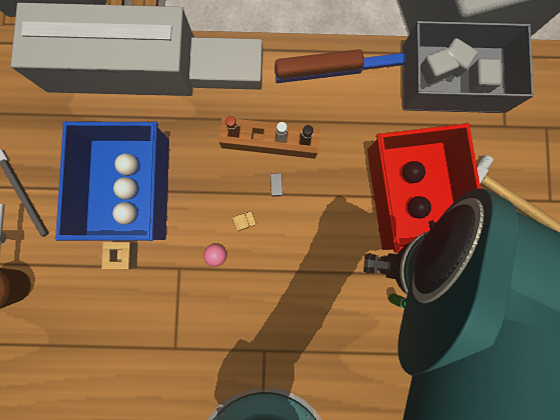

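Both views show it done: three pale in blue, two dark in red. The dark tube (308,130), pale tube (281,128) and rust tube (232,122) stand in the rack at equal height, the bystanders are unmoved, and the gripper is clear. Handing in.

Run:
```python
from station import manip
print(manip.close_job())
```

```text
the job is handed in; nothing more can be done
None
```

The job is done and handed in at about t = 47 s, with nothing reported on the verdict.

**Finials:** five were on the bench. I set the three pale ones down in the blue tub and the two dark ones in the red tub, each lowered until the wrist force showed contact before I let go.

**Label tubes:** only after that, the dark tube went into rack hole 0 and the pale tube into hole 1. Both ended at the gripper height at which they had been picked from their blocks (0.077 m), with the wrist showing about 8–10 N of contact, so both should be fully down.

**Last checks:** the final top and side pictures show the balls resting in their tubs and the three tubes upright at the same height. The rust tube, pink ball, offcut, hone and green and yellow tubes appear unmoved, though in the last top view the arm hid the yellow tube and most of the green one, so those two rest on the side view. The gripper was clear of everything. I saw no finial knocked aside at any point, and no check failed. The top and side views disagreed by 2–4 mm on a few positions, which caused no trouble.

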